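# Change the supply bottle at the valve stand, restock the lane and open the valve

## Task

The amber bottle in the cradle of the valve stand is spent: put it in the small open return bin, set the oldest amber bottle (the one at the low front end of the sloped roller lane) upright in the cradle in its place, and load all the new amber bottles that stand loose on the bench into the lane behind the bottle that remains there, upright. Once the fresh bottle is in the cradle, open the valve: crank the handwheel anticlockwise (seen from above) until you feel its stop, then back it off a quarter turn and let go. Leave the other things on the bench where they are.

Things in the scene. Friction and masses are not known exactly. Their poses are not given: they have to be found in the camera images.
- spent_bottle: amber screw-cap bottle, 45 mm diameter, 86 mm tall overall (straight body to about 60 mm, then the shoulder; cap 28 mm wide, 71 to 86 mm up), about 90 g; origin at the centre of its underside, z up along the bottle; the spent one, at the start in the cradle of the valve stand
- lane_bottle_1: amber screw-cap bottle, 45 mm diameter, 86 mm tall overall (straight body to about 60 mm, then the shoulder; cap 28 mm wide, 71 to 86 mm up), about 90 g; origin at the centre of its underside, z up along the bottle; at the start the front (lowest, oldest) one in the lane, leaning 15 degrees with the lane floor
- lane_bottle_2: amber screw-cap bottle, 45 mm diameter, 86 mm tall overall (straight body to about 60 mm, then the shoulder; cap 28 mm wide, 71 to 86 mm up), about 90 g; origin at the centre of its underside, z up along the bottle; at the start the second in the lane, touching the first; it slides down to the front by itself when the first is lifted out
- new_bottle_1: amber screw-cap bottle, 45 mm diameter, 86 mm tall overall (straight body to about 60 mm, then the shoulder; cap 28 mm wide, 71 to 86 mm up), about 90 g; origin at the centre of its underside, z up along the bottle; a new one, at the start upright on the worktop left of the lane; two or three new ones are present, an absent one reads None
- new_bottle_2: amber screw-cap bottle, 45 mm diameter, 86 mm tall overall (straight body to about 60 mm, then the shoulder; cap 28 mm wide, 71 to 86 mm up), about 90 g; origin at the centre of its underside, z up along the bottle; a new one, at the start upright on the worktop left of the lane; two or three new ones are present, an absent one reads None
- new_bottle_3: amber screw-cap bottle, 45 mm diameter, 86 mm tall overall (straight body to about 60 mm, then the shoulder; cap 28 mm wide, 71 to 86 mm up), about 90 g; origin at the centre of its underside, z up along the bottle; a new one, at the start upright on the worktop left of the lane; two or three new ones are present, an absent one reads None
- lane: fixed roller lane, 211 mm long and 52 mm wide inside; side walls and upper end plate rise 26 mm above its floor, the stop plate at the low front end 39 mm; open on top. Origin on the worktop under the front bottle's base centre, +x uphill along the lane. Floor height = 22 mm + 0.268 x (15 degrees). Slippery: a bottle let go slides down to the next. Holds four, 46 mm apart; grip them across the lane
- lane_front (a point): point on the lane floor where the base centre of the front bottle rests
- lane_back (a point): point on the lane floor where the base centre of the fourth (last) bottle would rest, 133 mm uphill (horizontally) of lane_front
- valve_stand: fixed base plate 104 x 232 x 12 mm, origin at the centre of its underside; its y axis runs along the plate: cradle at y = +62 mm, handwheel axis at y = -63 mm
- cradle (a point): centre of the cradle floor (12 mm above the worktop): a square pocket 54 mm wide inside, walls 5 mm thick, 12 mm high, sides along the axes of valve_stand. The wheel comes within 74 mm of this centre, so grip the bottle with the fingers closing along the x axis of valve_stand
- wheel_axis (a point): point on the vertical axis of the handwheel, at the height of the middle of the crank handle (142 mm above the worktop)
- handle_mid (a point): middle of the upright crank handle: a rod 18 mm in diameter, free from 111 to 158 mm above the worktop, 45 mm from the wheel axis; it spins freely on its own pin, so a hand that keeps its heading can carry it round. The wheel is spoked, 103 mm wide, its top 109 mm above the worktop
- handwheel (a joint): angle of the handwheel (rad), grows anticlockwise seen from above (opening); hard stops at 0 (shut) and 18.85 (three turns, fully open). It starts 1.7 to 3 turns short of the open stop. Friction takes about 3 N at the handle; it stays where it is left. A quarter turn is 1.57
- return_bin: loose open bin (0.5 kg) 90 x 100 mm (x, y), 38 mm high, walls and floor 4 mm thick, origin at the centre of its underside; it stands beyond the far end of the lane. (A tall machine with a slanting front stands to the left of the lane's far end, behind the new bottles: carry things round in front of it.)
- timer: bystander: white lab timer 62 x 68 x 18 mm, lying on the bench; leave it
- rubber: bystander: eraser 20 x 44 x 11 mm; leave it
There are look-alikes about, which are no part of the job. Leave any purple or red look-alike of the new_bottle_1 alone.

How it is judged (in metres and radians):
On the way, in this order (a step that is already met when the one before it is completed fails the run):
1. the spent bottle is in the return bin, let go (x of spent_bottle in the frame of return_bin between -0.05 and 0.05 m and y of spent_bottle in the frame of return_bin between -0.055 and 0.055 m and height (world z) of spent_bottle between -0.005 and 0.05 m and linear speed of spent_bottle below 0.02 m/s and contact force between the fingers and spent_bottle below 0.3 N), for 0.2 s.
2. the oldest lane bottle stands upright in the cradle, let go (horizontal distance between lane_bottle_1 and cradle below 0.01 m and z of lane_bottle_1 in the frame of cradle between -0.004 and 0.005 m and angle between lane_bottle_1's own z axis and vertical below 0.12 rad and linear speed of lane_bottle_1 below 0.02 m/s and contact force between the fingers and lane_bottle_1 below 0.3 N), for 0.2 s.
3. the handwheel has been cranked anticlockwise to its open stop (value of joint handwheel above 18.7296 rad), for 0.1 s.
4. the handwheel is backed off a quarter turn from the stop (value of joint handwheel between 16.9288 and 17.6288 rad), for 0.2 s.
At the end, for the whole second after the job is handed in: Spent bottle inside the return bin, let go; oldest lane bottle upright in the cradle (within 10 mm of its centre); second lane bottle at the lane's front (12 mm), every new bottle behind it in the lane, upright, at rest; handwheel a quarter turn (1.57 rad within 0.35) short of its open stop (all of step 1 and all of step 2 and all of step 4 and x of lane_bottle_2 in the frame of lane between -0.012 and 0.012 m and y of lane_bottle_2 in the frame of lane between -0.012 and 0.012 m and angle between each of lane_bottle_2, new_bottle_1, new_bottle_2, new_bottle_3's own z axis and vertical below 0.4 rad and linear speed of each of lane_bottle_2, new_bottle_1, new_bottle_2, new_bottle_3 below 0.02 m/s and contact force between the fingers and lane_bottle_2 below 0.3 N and x of new_bottle_1 in the frame of lane between 0.03 and 0.175 m and y of new_bottle_1 in the frame of lane between -0.012 and 0.012 m and z of new_bottle_1 in the frame of lane between 0.01 and 0.08 m and contact force between the fingers and new_bottle_1 below 0.3 N and x of new_bottle_2 in the frame of lane between 0.03 and 0.175 m and y of new_bottle_2 in the frame of lane between -0.012 and 0.012 m and z of new_bottle_2 in the frame of lane between 0.01 and 0.08 m and contact force between the fingers and new_bottle_2 below 0.3 N and x of new_bottle_3 in the frame of lane between 0.03 and 0.175 m and y of new_bottle_3 in the frame of lane between -0.012 and 0.012 m and z of new_bottle_3 in the frame of lane between 0.01 and 0.08 m and contact force between the fingers and new_bottle_3 below 0.3 N and velocity of joint handwheel between -0.05 and 0.05 rad/s); the robot touches nothing.
It fails at once if the lab timer is moved more than 3 cm (distance of timer from where it was at the start of the episode above 0.03 m).
It fails at once if the eraser is moved more than 3 cm (distance of rubber from where it was at the start of the episode above 0.03 m).
Of new_bottle_1, new_bottle_2, new_bottle_3 only 2 to 3 are there at a start; the rules pass over those that are not, and their reading is None.
At some moment in a run one of return_bin may be knocked a few centimetres aside while the robot is not near it.
It also fails if it takes over 210 s, if anything falls off the work surface, if the arm or the gripper's body presses on something with over 40 N, if the wrist force passes 120 N, or if a joint passes its speed limit or range.

## Robot

A 7-joint arm with a two-finger parallel gripper is mounted at the origin on a cart in front of the work surface, level with it; the furniture and walls round the work are solid. World frame = base frame: x ahead of the robot, y to its left, z up, the work surface at z = 0. Lengths are in mm, angles in rad, forces in N, time in s.
With the tool pointing down it reaches from about 400 to 925 mm from the base axis. Payload 5.6 kg.
Tool frame: the origin (TCP) lies at the very end of the fingers, on their centre line; the grasp point (between the pads) lies 19 mm behind it; y points along the fingers, x is the direction in which the jaws open and shut, and the axes are right-handed (so a half turn about y gives the same grasp; the last joint's range is limited). The gripper opens to 85 mm and grips with 20 to 120 N. Pads are 22 mm wide; open, the fingers measure 114 mm over their backs; the gripper's body (76 mm by 85 mm) begins 54 mm behind the grasp point. The pads swing forward as they close: fully open they stand 13 mm farther back than shut.
Start: joints at [1.207, 0.468, -0.012, 1.603, 0.006, 1.071, -0.056], TCP at [204.921, -616.86, 231.29] pointing down, gripper open.
Joint ranges: [-2.53, 2.53], [-0.31, 2.02], [-1.57, 1.55], [0.28, 2.44], [-1.29, 4.43], [0.15, 1.84], [-2.92, 2.92]. Speed limits (rad/s): [2.57, 2.57, 3.14, 3.14, 3.14, 3.14, 3.14].

## Interface

Orientations are given as [roll, pitch, yaw] about the fixed x, y, z axes, in that order (R = Rz(yaw) Ry(pitch) Rx(roll)).
In Python, from station import readout, read_camera, camera_info, workorder, finder gives the robot as it stands. The module is installed in compiled form; this text tells all that it offers.
- The arm moves only by the tool play_rows, never from a script. Its argument "steps" is a list that holds one entry, the list of rows, each a list of 7 numbers: the turn, a rotation vector about the tool's x, y, z in rad, then the shift along the tool's x, y, z in m, then the closure in counts, from 0 (fully open) to 255 (shut). In form: [[[ax, ay, az, x, y, z, grip], ...]]. A call has 1 to 10 rows; each row is the pose to reach, as a shift and turn from the pose commanded when the call began, along the tool's axes at that moment; what a row does not reach only later rows make up. A row lasts 1/12 s, in which the tool goes at most 41.7 mm and 7.16 degrees, less where a joint would pass 70% of its speed; a pose out of reach is approached as far as the arm can. A call with a gripper value outside its range is refused whole. The fingers move at their own pace and stop on an object; the grip force is fixed at half the most. Time passes only in rows, so rows that repeat a pose let the fingers close. It gives the time, the measured TCP pose, the force and the opening at its end, in the units of the state.
- readout.read_state(): the state, without advancing time (a new reading comes with each control period).
- read_camera(name): name is "side" or "top"; returns the picture (400x640x3 uint8, blue, green, red); there is no depth.
- camera_info(name): a dict with "fx", "fy", "cx", "cy" (pixels), "k1" (the pictures are not rectified: a ray, as slopes to the right and down, at radius r is drawn at 1 + k1 r^2 times it, then the intrinsics apply), "T" (4x4, takes a point from camera to world coordinates). Camera axes: x right, y up, looking along -z (the intrinsics and any distortion apply to the point x, -y, -z); pixel columns grow to the right and rows downward; lengths in mm; the calibration is good to about 2 mm. A picture is of the moment at which its call begins. camera_info takes no time and is no camera call.
- workorder.sign_off(): hands the job in, once; it reports no verdict.
Trained networks look in the newest picture that a camera, given by its name, has taken for a name from the list of things; names that differ only in an ending like _2 or _b are one class to them, and where a whole thing is asked for, a point or a joint stands for the part that bears it (a point fixed in the world has none). Each returns a list of dicts, best first, with "confidence" (0 to 1); they miss things now and then, are a little off and sometimes report something else, mostly with a low value. They report only what shows in the picture. A call takes as long as a camera call. They do not tell look-alikes from the thing itself.
- finder.search_frame(thing, camera): "at" ([x, y, z] in mm, in world coordinates, good to about 4 mm: the middle of the surface that is visible of it).
- finder.pinpoint(thing, camera): "at" ([x, y, z] in mm, in world coordinates, good to about 4 mm: a listed point, or the origin of a listed thing).
The state is a dict: "time_s": time; "joints": joint angles; "qvel": joint speeds; "tau": joint torques, N m; "tool_pos": TCP position; "orientation": TCP orientation; "contact_force": force on the tool from outside, world axes, zero at the start; "wrist_torque": the same for the moment, N m; "grip_width": finger opening in mm.
Only numpy, scipy, OpenCV 4.12 (cv2) and the standard library are available. Lean on these libraries where they do the work, as an engineer would, in place of code of your own. Each camera call takes 0.05 s, during which the arm holds its last target.

## Working session

There is one attempt and no reset: what is moved stays moved. The work goes in short steps, Python scripts to look and compute and a tool call to move; the robot and the scene stay as the last step left them, time stands still between calls to the robot, and variables do not carry over. Pictures are saved under pics/ and viewed, and the job is handed in when it is done.

Besides the shell and the picture viewer there is one more tool, called after "Emit:" as a command line: name --argument value ..., lists and objects as JSON in quotes. play_rows: Moves the arm, as the interface text tells. Its arguments: {"type":"object","properties":{"steps":{"type":"array","items":{"type":"array","items":{"type":"array","items":{"type":"number"}}}}},"required":["steps"]}

```bash
mkdir -p pics; ls; python3 - <<'E'
from station import readout, read_camera, camera_info, finder
import cv2
print(readout.read_state())
for c in("side","top"):
    im=read_camera(c); cv2.imwrite(f"pics/{c}0.png",im); print(c,camera_info(c))
E
```

```text
pics
{'time_s': 0.0, 'joints': array([ 1.20699445,  0.46839657, -0.01161371,  1.60364358,  0.00599973,
        1.0713968 , -0.05627057]), 'qvel': array([ 0.00173508,  0.00101928,  0.00150237, -0.00120131, -0.00018807,
       -0.00100127,  0.00079369]), 'tau': array([-1.23239930e-03, -5.32394564e+01,  2.10012443e-02, -2.51303244e+01,
        1.14532490e-02,  7.83029449e-03, -6.55730744e-06]), 'tool_pos': array([ 204.72433296, -616.31851735,  230.31748744]), 'orientation': array([-1.57091685,  0.00180568, -1.25001939]), 'contact_force': array([-0.21615085,  0.11903889, -0.68751798]), 'wrist_torque': array([-0.01757315, -0.0452051 , -0.01131633]), 'grip_width': 85.09142266676241}
side {'fx': 512.1469607749381, 'fy': 512.1469607749381, 'cx': 327.71915732598904, 'cy': 192.71703395324812, 'k1': -0.023042732911357833, 'T': array([[-9.78471182e-01,  1.02990153e-01, -1.78849586e-01,
         2.35675885e+02],
       [-2.06326301e-01, -5.08544329e-01,  8.35949833e-01,
         1.19297810e+03],
       [-4.85834213e-03,  8.54854195e-01,  5.18845548e-01,
         8.61680732e+02],
       [ 0.00000000e+00,  0.00000000e+00,  0.00000000e+00,
         1.00000000e+00]])}
top {'fx': 482.4385210005315, 'fy': 482.4385210005315, 'cx': 309.3653805961159, 'cy': 196.32700360511856, 'k1': -0.047439128504255065, 'T': array([[-4.68475030e-03,  9.95879360e-01, -9.05668427e-02,
         3.47515234e+02],
       [-9.99939152e-01, -3.76072890e-03,  1.03706050e-02,
         2.24788146e+01],
       [ 9.98727415e-03,  9.06099155e-02,  9.95836381e-01,
         1.55020038e+03],
       [ 0.00000000e+00,  0.00000000e+00,  0.00000000e+00,
         1.00000000e+00]])}
```

View pics/side0.png

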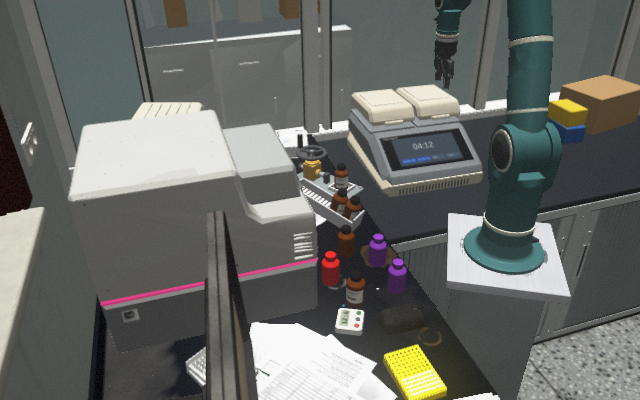

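View pics/top0.png

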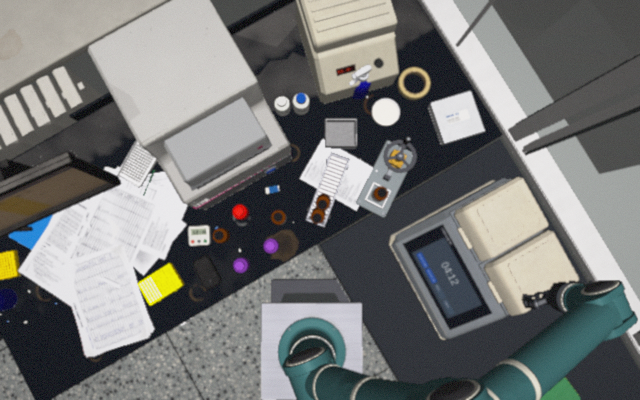

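```bash
python3 - <<'E'
from station import readout, read_camera, camera_info, finder
import numpy as np
np.set_printoptions(precision=1,suppress=True)
for c in("side","top"):
    for t in ["spent_bottle","lane","lane_front","lane_back","valve_stand","cradle","wheel_axis","handle_mid","return_bin","timer","rubber"]:
        print(c,t,[(np.round(d["at"],1).tolist(),round(d["confidence"],2)) for d in finder.pinpoint(t,c)][:8])
E
```

```text
side spent_bottle [([491.0, -210.9, 10.8], 0.55)]
side lane [([435.4, -25.7, 2.2], 0.72)]
side lane_front [([437.4, -21.4, 18.2], 0.57)]
side lane_back [([563.2, -72.7, 58.2], 0.56), ([494.6, -212.7, 13.6], 0.19)]
side valve_stand [([545.8, -240.8, -3.3], 0.88)]
side cradle [([496.5, -211.1, 13.8], 0.79)]
side wheel_axis [([600.3, -274.6, 139.5], 0.81)]
side handle_mid [([641.6, -285.2, 141.4], 0.82), ([546.8, -241.6, -3.6], 0.48)]
side return_bin [([547.2, -241.1, -3.4], 0.62)]
side timer [([363.4, 358.0, -2.8], 0.95)]
side rubber []
top spent_bottle []
top lane [([432.3, -24.0, -2.7], 0.93)]
top lane_front [([439.2, -26.4, 23.2], 0.97)]
top lane_back [([558.9, -69.7, 58.5], 0.79), ([431.3, -23.8, -1.2], 0.33)]
top valve_stand [([438.4, -22.9, 21.7], 0.73), ([644.6, -282.5, 140.7], 0.72), ([545.6, -241.7, 2.3], 0.64)]
top cradle [([489.0, -213.6, 16.6], 0.68)]
top wheel_axis [([604.5, -267.3, 145.6], 0.68)]
top handle_mid [([644.5, -284.5, 141.3], 0.6)]
top return_bin [([686.2, -93.4, -1.9], 0.9)]
top timer [([369.5, 356.3, 2.6], 0.93)]
top rubber [([488.7, -216.1, 14.4], 0.44), ([509.9, 128.0, 1.4], 0.39), ([474.9, -35.9, 34.9], 0.24)]
```

```bash
python3 - <<'E'
import cv2
a=cv2.imread("pics/top0.png")[110:310,170:430]; cv2.imwrite("pics/topc.png",cv2.resize(a,None,fx=3,fy=3,interpolation=cv2.INTER_CUBIC))
a=cv2.imread("pics/side0.png")[125:325,280:420]; cv2.imwrite("pics/sidec.png",cv2.resize(a,None,fx=3,fy=3,interpolation=cv2.INTER_CUBIC))
from station import finder
import numpy as np
for c in("side","top"):
    print(c,[(np.round(d["at"],1).tolist(),round(d["confidence"],2)) for d in finder.pinpoint("new_bottle_1",c)])
E
```

```text
side [([366.9, 282.1, -0.6], 0.85), ([270.1, 219.9, 1.8], 0.65), ([419.5, 102.2, -0.8], 0.6), ([329.5, 126.0, -3.0], 0.59)]
top [([417.9, 101.7, 2.4], 0.75), ([365.7, 282.5, -0.0], 0.72), ([329.8, 120.4, 0.9], 0.67), ([271.9, 218.0, -2.6], 0.66), ([436.4, 218.6, 2.7], 0.45), ([366.7, 356.3, -2.3], 0.22)]
```

View pics/topc.png

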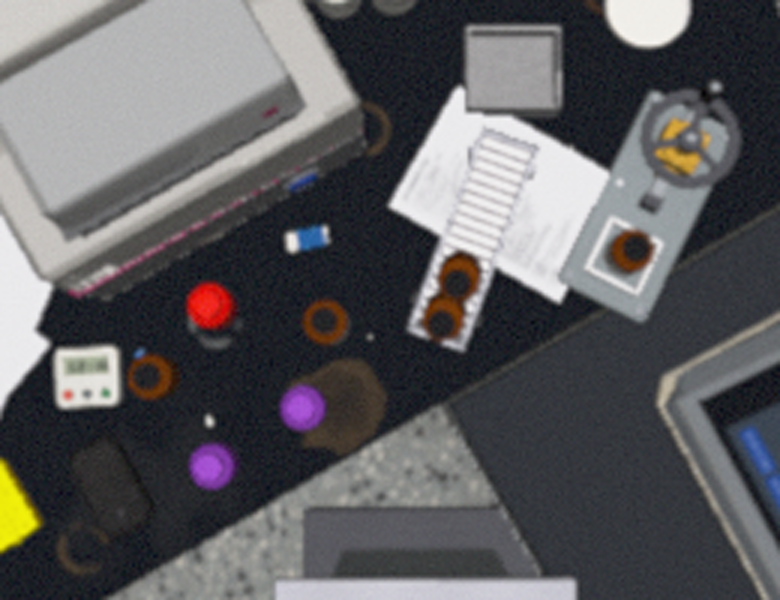

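View pics/sidec.png

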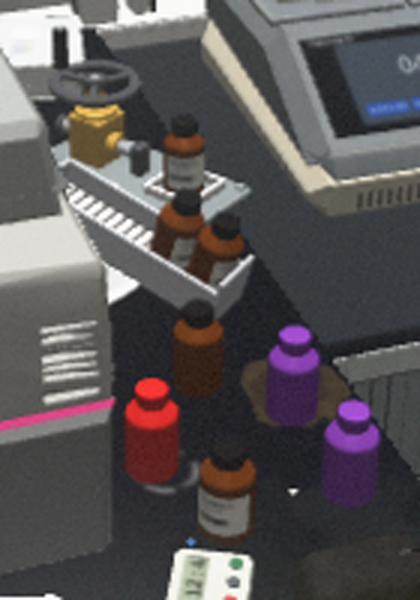

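```bash
cat > h.py <<'E'
from station import readout, read_camera, camera_info, finder
import numpy as np, cv2
from scipy.spatial.transform import Rotation as Rn
def Rt(yaw,tilt=0):  # tool pointing down, jaws along yaw; tilt: about tool x (deg)
    return Rn.from_euler('xyz',[-90,0,yaw],degrees=True)*Rn.from_euler('x',tilt,degrees=True)
def cur():
    s=readout.read_state(); return np.array(s['tool_pos']),Rn.from_euler('xyz',s['orientation'])
def go(pos,yaw,tilt=0,start=None):
    p,R=cur() if start is None else (np.array(start[0]),Rt(*start[1:]))
    d=R.inv().apply(np.array(pos)-p)/1000; rv=(R.inv()*Rt(yaw,tilt)).as_rotvec()
    print([*np.round(rv,3).tolist(),*np.round(d,4).tolist()], "dist",round(np.linalg.norm(d)*1000), "ang",round(np.degrees(np.linalg.norm(rv))))
def pos(): 
    s=readout.read_state(); print(round(s['time_s'],2),np.round(s['tool_pos'],1),np.round(np.degrees(s['orientation']),1),'F',np.round(s['contact_force'],1),'w',round(s['grip_width'],1))
def px(P,c):
    i=camera_info(c); T=np.array(i['T']); q=np.linalg.inv(T)@np.append(P,1); a=np.array([q[0],-q[1]])/-q[2]; a=a*(1+i['k1']*(a@a)); return np.array([i['fx']*a[0]+i['cx'],i['fy']*a[1]+i['cy']])
def ray(u,v,z,c):
    i=camera_info(c); T=np.array(i['T']); K=np.array([[i['fx'],0,i['cx']],[0,i['fy'],i['cy']],[0,0,1]])
    a=cv2.undistortPoints(np.array([[[u,v]]],float),K,np.array([i['k1'],0,0,0]))[0,0]
    d=T[:3,:3]@np.array([a[0],-a[1],-1]); o=T[:3,3]; return o+d*(z-o[2])/d[2]
def snap(c,name,box=None,f=3):
    im=read_camera(c)
    if box: x0,y0,x1,y1=box; im=cv2.resize(im[y0:y1,x0:x1],None,fx=f,fy=f,interpolation=cv2.INTER_CUBIC)
    cv2.imwrite(f"pics/{name}.png",im)
E
python3 - <<'E'
from h import *
for t in ["lane_front","lane_back","cradle","wheel_axis","handle_mid"]:
    for c in("side","top"):
        L=[]
        for k in range(4):
            read_camera(c); r=finder.pinpoint(t,c)
            if r: L.append(r[0]["at"])
        print(t,c,np.round(L,0).tolist(),np.round(np.median(L,0),1))
im=cv2.imread("pics/top0.png")
cf=np.array([438,-23.5,22]);cb=np.array([561,-71,58])
P=[cf,cb]
u=(cb-cf)[:2];u/=np.linalg.norm(u);n=np.array([-u[1],u[0]])
big=cv2.resize(im[110:250,280:440],None,fx=5,fy=5,interpolation=cv2.INTER_CUBIC)
def dot(p,col): 
    a=(px(p,"top")-[280,110])*5+2; cv2.circle(big,tuple(int(k) for k in a),2,col,-1)
for x in (-26,0,46,92,138,185):
    for y in (-26,26):
        q=cf[:2]+u*x*0.966+n*y; z=22+.268*x*.966
        dot([*q,z+26],(0,255,0))
cr=np.array([492.5,-212]);wa=np.array([602,-271]);v=(cr-wa)/np.linalg.norm(cr-wa);w=np.array([v[1],-v[0]])
for a in(-27,27):
    for b in(-27,27): dot([*(cr+a*v+b*w),24],(0,255,0))
for a in range(0,360,15): dot([wa[0]+51.5*np.cos(np.radians(a)),wa[1]+51.5*np.sin(np.radians(a)),109],(0,0,255))
for a in(-45,45):
    for b in(-50,50): dot([686+a,-93+b,38],(0,255,0))
dot([*cr,98],(255,0,255))
cv2.imwrite("pics/ov.png",big)
print(np.degrees(np.arctan2(u[1],u[0])),np.degrees(np.arctan2(w[1],w[0])))
E
```

```text
lane_front side [[438.0, -23.0, 20.0], [435.0, -24.0, 20.0], [435.0, -25.0, 20.0], [435.0, -24.0, 16.0]] [435.  -24.   19.9]
lane_front top [[438.0, -26.0, 22.0], [439.0, -26.0, 20.0], [440.0, -22.0, 23.0], [440.0, -23.0, 22.0]] [439.4 -24.4  21.8]
lane_back side [[563.0, -70.0, 58.0], [562.0, -71.0, 58.0], [559.0, -71.0, 59.0]] [561.9 -71.   58. ]
lane_back top [[558.0, -70.0, 60.0], [558.0, -70.0, 62.0], [559.0, -72.0, 59.0]] [558.3 -70.1  59.8]
cradle side [[496.0, -214.0, 13.0], [496.0, -209.0, 12.0], [496.0, -212.0, 11.0], [494.0, -208.0, 13.0]] [ 496.3 -210.1   12.6]
cradle top [[493.0, -214.0, 13.0], [489.0, -216.0, 13.0], [490.0, -215.0, 15.0], [488.0, -217.0, 14.0]] [ 489.6 -215.5   13.7]
wheel_axis side [[602.0, -275.0, 143.0], [602.0, -274.0, 144.0], [602.0, -279.0, 143.0], [600.0, -274.0, 140.0]] [ 601.9 -274.7  142.8]
wheel_axis top [[607.0, -270.0, 144.0], [606.0, -269.0, 144.0], [605.0, -268.0, 146.0], [606.0, -266.0, 144.0]] [ 605.8 -268.2  144.3]
handle_mid side [[642.0, -289.0, 141.0], [646.0, -286.0, 144.0], [644.0, -285.0, 141.0], [643.0, -289.0, 145.0]] [ 643.9 -287.2  142.7]
handle_mid top [[645.0, -285.0, 138.0], [644.0, -280.0, 140.0], [433.0, -25.0, -0.0], [646.0, -284.0, 140.0]] [ 644.8 -281.7  139. ]
-21.115506865500198 61.68364505672779
```

View pics/ov.png

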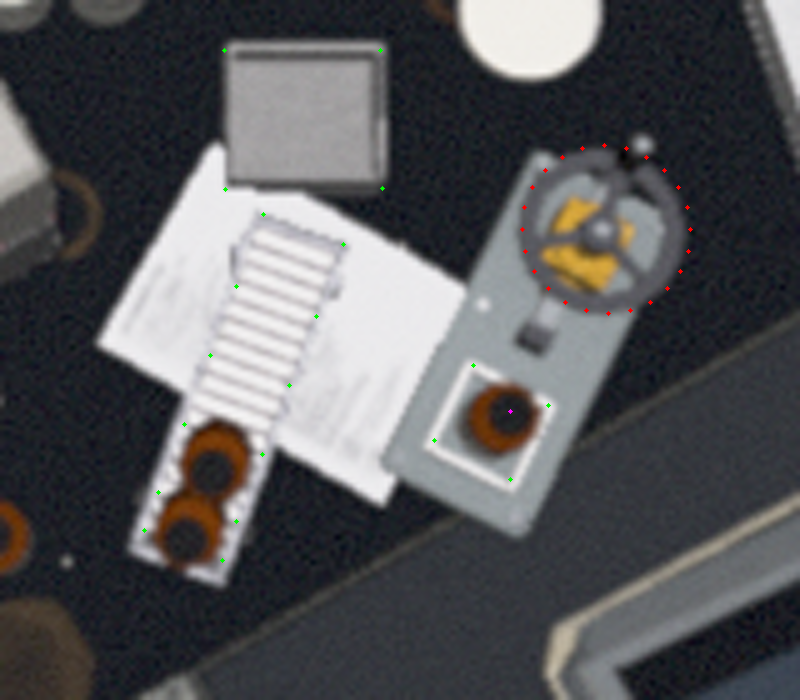

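```bash
python3 - <<'E'
from h import *
pos()
go([204.7,-616.3,400],-71.6)
go([300,-450,400],-10)
go([400,-300,330],30,0,([300,-450,400],-10))
go([492.5,-212.5,230],61.7,0,([300,-450,400],-10))
go([492.5,-212.5,44],61.7,0,([492.5,-212.5,230],61.7))
E
```

```text
5.3 [ 204.9 -616.8  231.3] [-90.    0.  -71.6] F [ 0.2 -0.5 -0.9] w 85.1
[0.0, -0.0, -0.0, -0.0006, -0.1687, -0.0] dist 169 ang 0
[0.0, -1.076, -0.0, -0.1284, -0.1687, 0.1428] dist 256 ang 62
[0.0, -0.698, 0.0, 0.0724, 0.07, 0.1651] dist 193 ang 40
[0.0, -1.251, 0.0, 0.1483, 0.17, 0.2673] dist 350 ang 72
[0.0, 0.0, 0.0, 0.0, 0.186, -0.0] dist 186 ang 0
```

Emit:
play_rows --steps '[[[0, 0, 0, 0, -0.04, 0, 0], [0, 0, 0, 0, -0.08, 0, 0], [0, -0.1, 0, 0, -0.12, 0, 0], [0, -0.2, 0, 0, -0.16, 0, 0], [0, -0.33, 0, -0.02, -0.169, 0.02, 0], [0, -0.45, 0, -0.045, -0.169, 0.045, 0], [0, -0.57, 0, -0.07, -0.169, 0.07, 0], [0, -0.69, 0, -0.09, -0.169, 0.1, 0], [0, -0.81, 0, -0.11, -0.169, 0.125, 0], [0, -0.93, 0, -0.128, -0.169, 0.143, 0]]]'

```text
time_s: 6.13
tool_pos: [302.3, -447.7, 400.6]
orientation: [-1.571, -0.001, -0.311]
contact_force: [0.3, -0.7, -0.4]
grip_width: 85.4
```

```bash
python3 - <<'E'
from h import *
pos()
go([492.5,-212.5,230],61.7)
E
```

```text
6.13 [ 302.3 -447.7  400.6] [-90.   -0.1 -17.8] F [ 0.3 -0.7 -0.4] w 85.4
[0.001, -1.388, 0.001, 0.1089, 0.1707, 0.2822] dist 347 ang 80
```

Emit:
play_rows --steps '[[[0, -0.12, 0, 0.012, 0, 0.03, 0], [0, -0.24, 0, 0.025, 0, 0.06, 0], [0, -0.36, 0, 0.04, 0.01, 0.09, 0], [0, -0.48, 0, 0.05, 0.03, 0.12, 0], [0, -0.6, 0, 0.06, 0.05, 0.15, 0], [0, -0.72, 0, 0.07, 0.075, 0.18, 0], [0, -0.84, 0, 0.08, 0.1, 0.21, 0], [0, -0.96, 0, 0.09, 0.125, 0.24, 0], [0, -1.08, 0, 0.1, 0.15, 0.265, 0], [0, -1.2, 0, 0.109, 0.17, 0.282, 0]]]'

```text
time_s: 6.97
tool_pos: [493.3, -213.8, 228.9]
orientation: [-1.57, -0.001, 0.889]
contact_force: [-0.8, -0.7, -1.1]
grip_width: 85.2
```

```bash
python3 - <<'E'
from h import *
pos()
go([492.5,-212.5,110],61.7)
E
```

```text
6.97 [ 493.3 -213.8  228.9] [-90.   -0.   50.9] F [-0.8 -0.7 -1.1] w 85.2
[-0.001, -0.188, 0.001, 0.0005, 0.1189, 0.0014] dist 119 ang 11
```

Emit:
play_rows --steps '[[[0, -0.11, 0, 0, 0.02, 0.001, 0], [0, -0.188, 0, 0, 0.04, 0.001, 0], [0, -0.188, 0, 0, 0.065, 0.001, 0], [0, -0.188, 0, 0, 0.09, 0.001, 0], [0, -0.188, 0, 0, 0.115, 0.001, 0], [0, -0.188, 0, 0, 0.14, 0.001, 0], [0, -0.188, 0, 0, 0.165, 0.001, 0], [0, -0.188, 0, 0, 0.185, 0.001, 0], [0, -0.188, 0, 0, 0.185, 0.001, 0], [0, -0.188, 0, 0, 0.185, 0.001, 0]]]'

```text
time_s: 7.8
tool_pos: [491.3, -215.9, 44.8]
orientation: [-1.569, 0.0, 1.068]
contact_force: [-0.3, -0.3, 0.1]
grip_width: 85.0
```

```bash
python3 - <<'E'
from h import *
pos()
snap("side","s1",(260,100,460,250),4)
E
```

```text
7.8 [ 491.3 -215.9   44.8] [-89.9   0.   61.2] F [-0.3 -0.3  0.1] w 85.0
```

View pics/s1.png

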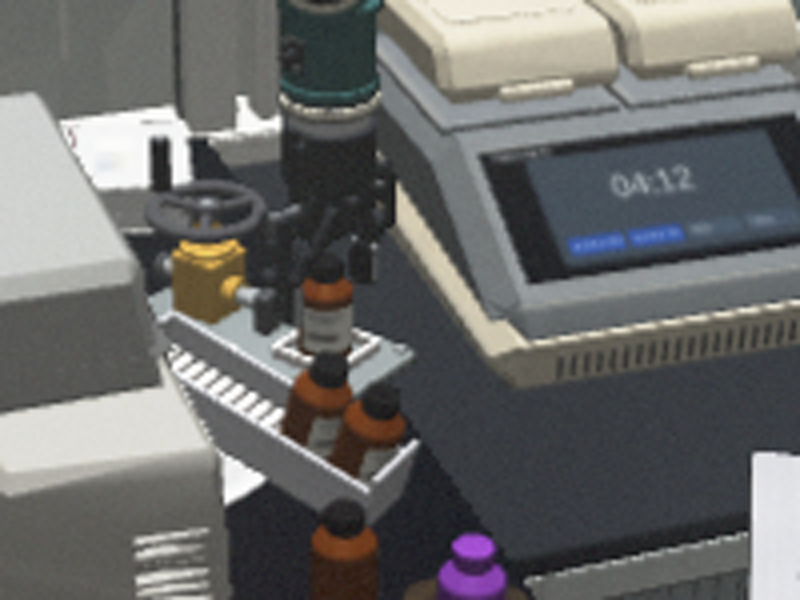

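Emit:
play_rows --steps '[[[0, 0, 0, 0, 0, 0, 255], [0, 0, 0, 0, 0, 0, 255], [0, 0, 0, 0, 0, 0, 255], [0, 0, 0, 0, 0, 0, 255], [0, 0, 0, 0, 0, 0, 255], [0, 0, 0, 0, 0, 0, 255], [0, 0, 0, 0, 0, 0, 255], [0, 0, 0, 0, 0, 0, 255], [0, 0, 0, 0, 0, 0, 255], [0, 0, 0, 0, 0, 0, 255]]]'

```text
time_s: 8.68
tool_pos: [492.5, -216.6, 46.7]
orientation: [-1.573, 0.0, 1.068]
contact_force: [-0.6, -0.3, 7.0]
grip_width: 42.7
```

```bash
python3 - <<'E'
from h import *
pos()
read_camera("top")
print([(np.round(d["at"],1).tolist(),round(d["confidence"],2)) for d in finder.pinpoint("return_bin","top")])
go([491,-214,230],61.7)
go([687,-93,230],90,0,([491,-214,230],61.7))
E
```

```text
8.68 [ 492.5 -216.6   46.7] [-90.1   0.   61.2] F [-0.6 -0.3  7. ] w 42.7
[([688.8, -92.1, -2.4], 0.91), ([492.6, -214.4, 11.6], 0.24), ([435.6, -22.4, 24.5], 0.2)]
[0.002, -0.009, -0.0, 0.0015, -0.1833, 0.0022] dist 183 ang 1
[0.0, -0.494, 0.0, 0.1995, -0.0, -0.1152] dist 230 ang 28
```

Emit:
play_rows --steps '[[[0, 0, 0, 0, 0, 0, 60], [0, 0, 0, 0, 0, 0, 60], [0, 0, 0, 0, 0, 0, 60], [0, 0, 0, 0, 0.004, 0, 60], [0, 0, 0, 0, 0.008, 0, 60], [0, 0, 0, 0, 0.012, 0, 60], [0, 0, 0, 0, 0.012, 0, 60], [0, 0, 0, 0, 0.012, 0, 255], [0, 0, 0, 0, 0.012, 0, 255], [0, 0, 0, 0, 0.012, 0, 255]]]'

```text
time_s: 9.62
tool_pos: [491.9, -216.3, 33.4]
orientation: [-1.571, -0.0, 1.068]
contact_force: [0.1, 0.1, -0.5]
grip_width: 43.0
```

Emit:
play_rows --steps '[[[0, 0, 0, 0, 0, 0, 255], [0, 0, 0, 0, 0, 0, 255], [0, 0, 0, 0, 0, 0, 255], [0, 0, 0, 0, 0, 0, 255], [0, 0, 0, 0, 0, 0, 255], [0, 0, 0, 0, 0, 0, 255]]]'

```text
time_s: 10.12
tool_pos: [491.8, -216.3, 33.4]
orientation: [-1.571, -0.0, 1.068]
contact_force: [-0.5, 0.1, 0.7]
grip_width: 43.4
```

```bash
python3 - <<'E'
from h import *
pos()
snap("side","s2",(260,100,460,250),4)
E
```

```text
10.12 [ 491.8 -216.3   33.4] [-90.   -0.   61.2] F [-0.5  0.1  0.7] w 43.4
```

View pics/s2.png

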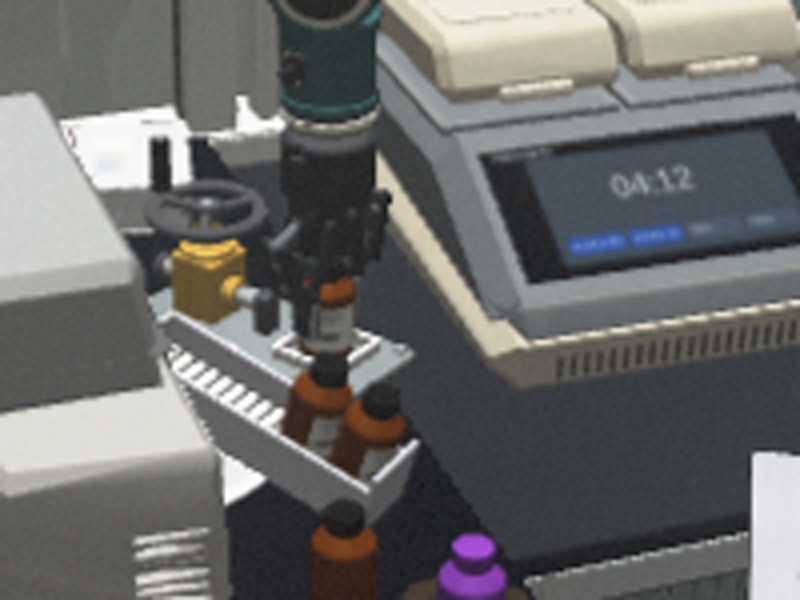

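Emit:
play_rows --steps '[[[0, 0, 0, 0, -0.005, 0, 255], [0, 0, 0, 0, -0.02, 0, 255], [0, 0, 0, 0, -0.045, 0, 255], [0, 0, 0, 0, -0.075, 0, 255], [0, 0, 0, 0, -0.105, 0, 255], [0, 0, 0, 0, -0.135, 0, 255], [0, 0, 0, 0, -0.165, 0, 255], [0, 0, 0, 0, -0.19, 0, 255], [0, 0, 0, 0, -0.197, 0, 255], [0, 0, 0, 0, -0.197, 0, 255]]]'

```text
time_s: 11.0
tool_pos: [492.6, -216.7, 232.3]
orientation: [-1.575, 0.0, 1.068]
contact_force: [-0.1, -0.7, -2.4]
grip_width: 43.1
```

```bash
python3 - <<'E'
from h import *
pos()
go([688,-93,230],90)
read_camera("top")
print([(np.round(d["at"],1).tolist(),round(d["confidence"],2)) for d in finder.pinpoint("return_bin","top")])
E
```

```text
11.0 [ 492.6 -216.7  232.3] [-90.2   0.   61.2] F [-0.1 -0.7 -2.4] w 43.1
[0.004, -0.503, -0.001, 0.2026, 0.0027, -0.1116] dist 231 ang 29
[([690.8, -94.1, -5.3], 0.65)]
```

Emit:
play_rows --steps '[[[0, -0.04, 0, 0.012, 0, -0.007, 255], [0, -0.1, 0, 0.04, 0, -0.022, 255], [0, -0.17, 0, 0.068, 0, -0.037, 255], [0, -0.24, 0, 0.096, 0, -0.053, 255], [0, -0.31, 0, 0.124, 0, -0.068, 255], [0, -0.38, 0, 0.152, 0, -0.084, 255], [0, -0.45, 0, 0.18, 0, -0.1, 255], [0, -0.5, 0, 0.197, 0, -0.108, 255], [0, -0.503, 0, 0.2025, 0.0, -0.1115, 255], [0, -0.503, 0, 0.2025, 0.0, -0.1115, 255]]]'

```text
time_s: 11.93
tool_pos: [687.4, -89.8, 227.6]
orientation: [-1.568, -0.002, 1.574]
contact_force: [-1.1, -0.2, -1.1]
grip_width: 43.3
```

```bash
python3 - <<'E'
from h import *
pos()
go([689,-93,34],90)
snap("side","s3",(240,60,440,210),4)
snap("top","t3",(260,60,460,210),4)
E
```

```text
11.93 [687.4 -89.8 227.6] [-89.8  -0.1  90.2] F [-1.1 -0.2 -1.1] w 43.3
[-0.003, 0.003, 0.002, -0.0037, 0.1935, -0.0022] dist 194 ang 0
```

View pics/t3.png

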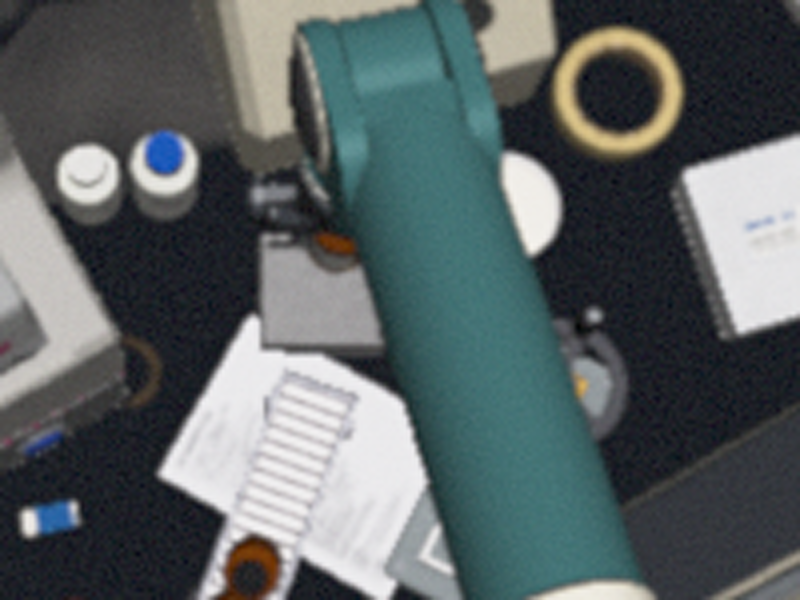

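View pics/s3.png

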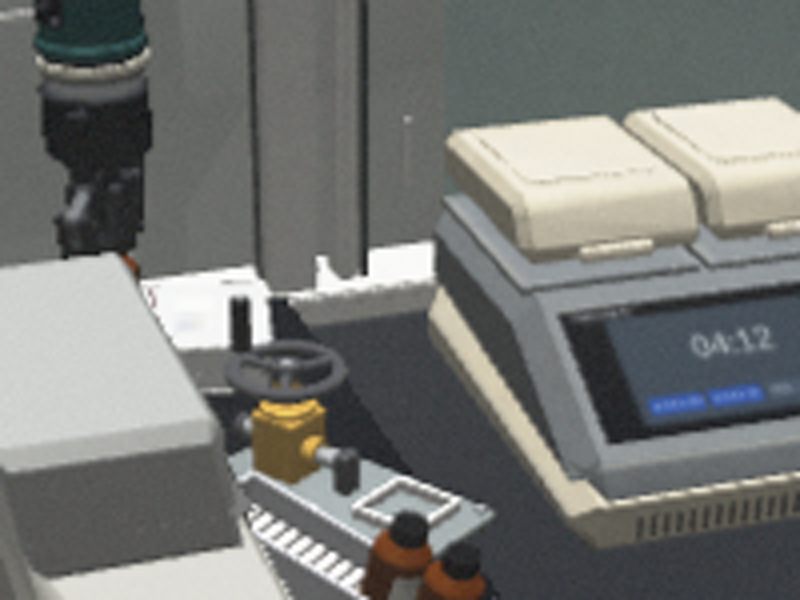

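```bash
python3 - <<'E'
from h import *
for z in (0,100,200): print(z,ray(325,101,z,"top"),ray(325,93,z,"top"))
E
```

```text
0 [803.53472641 -46.63290017   0.        ] [830.63028151 -46.85648511   0.        ]
100 [774.11791683 -42.17465619 100.        ] [799.46559755 -42.38381817 100.        ]
200 [744.70110724 -37.71641222 200.        ] [768.30091359 -37.91115122 200.        ]
```

Emit:
play_rows --steps '[[[0, 0, 0, -0.004, 0.015, -0.002, 255], [0, 0, 0, -0.004, 0.045, -0.002, 255], [0, 0, 0, -0.004, 0.075, -0.002, 255], [0, 0, 0, -0.004, 0.105, -0.002, 255], [0, 0, 0, -0.004, 0.125, -0.002, 255], [0, 0, 0, -0.004, 0.135, -0.002, 255], [0, 0, 0, -0.004, 0.135, -0.002, 255]]]'

```text
time_s: 12.62
tool_pos: [686.4, -98.2, 91.8]
orientation: [-1.565, 0.0, 1.569]
contact_force: [-0.4, -0.7, -1.0]
grip_width: 42.9
```

```bash
python3 - <<'E'
from h import *
pos()
go([689,-93,34],90)
snap("top","t4",(260,60,460,210),4)
E
```

```text
12.62 [686.4 -98.2  91.8] [-89.7   0.   89.9] F [-0.4 -0.7 -1. ] w 42.9
[-0.006, -0.001, -0.0, 0.0052, 0.0578, -0.0029] dist 58 ang 0
```

View pics/t4.png

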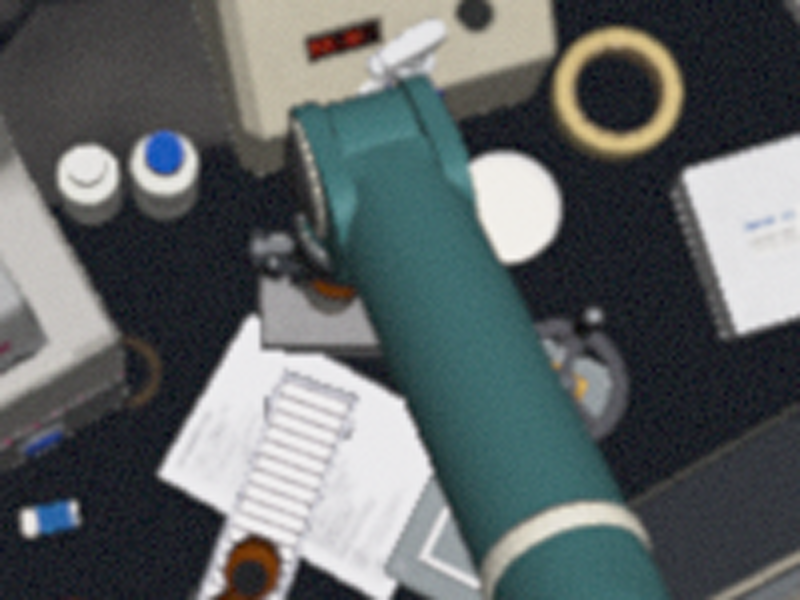

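Emit:
play_rows --steps '[[[0, 0, 0, 0.003, 0.015, -0.003, 255], [0, 0, 0, 0.005, 0.03, -0.003, 255], [0, 0, 0, 0.005, 0.045, -0.003, 255], [0, 0, 0, 0.005, 0.054, -0.003, 255], [0, 0, 0, 0.005, 0.058, -0.003, 255], [0, 0, 0, 0.005, 0.058, -0.003, 255], [0, 0, 0, 0.005, 0.058, -0.003, 255]]]'

```text
time_s: 13.25
tool_pos: [692.1, -91.5, 37.1]
orientation: [-1.571, -0.0, 1.571]
contact_force: [-0.3, -0.3, -1.3]
grip_width: 42.9
```

Emit:
play_rows --steps '[[[0, 0, 0, 0, 0, 0, 95], [0, 0, 0, 0, 0, 0, 95], [0, 0, 0, 0, 0, 0, 95], [0, 0, 0, 0, 0, 0, 95], [0, 0, 0, 0, 0, 0, 95], [0, 0, 0, 0, 0, 0, 95], [0, 0, 0, 0, 0, 0, 95]]]'

```text
time_s: 13.83
tool_pos: [692.0, -91.6, 37.4]
orientation: [-1.571, 0.0, 1.571]
contact_force: [-0.6, -0.8, 0.5]
grip_width: 53.6
```

```bash
python3 - <<'E'
from h import *
pos()
E
```

```text
13.83 [692.  -91.6  37.4] [-90.   0.  90.] F [-0.6 -0.8  0.5] w 53.6
```

```bash
cat >> h.py <<'E'
u=np.array([np.cos(np.radians(-21)),np.sin(np.radians(-21)),0]); 
A=-np.sin(np.radians(15))*u+np.array([0,0,np.cos(np.radians(15))])
def lanept(x,h):  # horizontal lane x mm, h along bottle axis
    return np.array([438,-24.5,22])+u*x+np.array([0,0,.268*x])+A*h
E
python3 - <<'E'
from h import *
print(lanept(0,29),lanept(0,150))
go([692,-92,240],90)
go(lanept(0,150),69,-15,([692,-92,240],90))
go(lanept(0,29),69,-15,(lanept(0,150),69,-15))
E
```

```text
[430.99277656 -21.81017894  50.01184896] [401.75574082 -10.58713243 166.88887394]
[0.0, 0.0, -0.0, -0.0004, -0.2026, 0.0] dist 203 ang 0
[-0.259, 0.364, 0.048, 0.0814, 0.0731, 0.2902] dist 310 ang 26
[0.0, 0.0, 0.0, 0.0, 0.121, -0.0] dist 121 ang 0
```

Emit:
play_rows --steps '[[[0, 0, 0, 0, -0.02, 0, 95], [0, 0, 0, 0, -0.05, 0, 95], [0, 0, 0, 0, -0.08, 0, 60], [0, 0, 0, 0, -0.11, 0, 60], [0, 0, 0, 0, -0.14, 0, 60], [0, 0, 0, 0, -0.17, 0, 60], [0, 0, 0, 0, -0.2, 0, 60], [0, 0, 0, 0, -0.203, 0, 60]]]'

```text
time_s: 14.5
tool_pos: [694.8, -91.1, 247.3]
orientation: [-1.581, 0.001, 1.571]
contact_force: [0.7, 0.8, 0.8]
grip_width: 65.4
```

```bash
python3 - <<'E'
from h import *
pos()
go(lanept(0,150),69,-15)
E
```

```text
14.5 [694.8 -91.1 247.3] [-90.6   0.   90. ] F [0.7 0.8 0.8] w 65.4
[-0.249, 0.364, 0.049, 0.0805, 0.0774, 0.2939] dist 314 ang 25
```

Emit:
play_rows --steps '[[[0, 0.05, 0, 0.008, 0, 0.03, 60], [0, 0.1, 0, 0.017, 0, 0.065, 60], [0, 0.16, 0, 0.026, 0, 0.1, 60], [0, 0.22, 0, 0.035, 0.01, 0.135, 60], [-0.05, 0.28, 0, 0.044, 0.02, 0.17, 60], [-0.1, 0.34, 0.02, 0.053, 0.035, 0.205, 60], [-0.15, 0.364, 0.03, 0.062, 0.05, 0.24, 60], [-0.2, 0.364, 0.04, 0.072, 0.065, 0.27, 60], [-0.249, 0.364, 0.049, 0.0805, 0.0774, 0.294, 60], [-0.249, 0.364, 0.049, 0.0805, 0.0774, 0.294, 60]]]'

```text
time_s: 15.33
tool_pos: [387.7, -11.2, 158.6]
orientation: [-1.815, 0.011, 1.208]
contact_force: [-1.3, -0.2, -1.2]
grip_width: 65.2
```

```bash
python3 - <<'E'
from h import *
pos()
go(lanept(0,150),69,-15)
go(lanept(0,29),69,-15)
snap("top","t5",(250,60,450,210),4)
print([(np.round(d["at"],1).tolist(),round(d["confidence"],2)) for d in finder.pinpoint("return_bin","top")])
print([(np.round(d["at"],1).tolist(),round(d["confidence"],2)) for d in finder.pinpoint("spent_bottle","top")])
snap("side","s5",(260,100,460,250),4)
print(np.round(readout.read_state()['joints'],2))
E
```

```text
15.33 [387.7 -11.2 158.6] [-104.     0.7   69.2] F [-1.3 -0.2 -1.2] w 65.2
[-0.017, 0.006, -0.01, 0.0054, -0.005, -0.0145] dist 16 ang 1
[-0.017, 0.006, -0.01, 0.0066, 0.116, -0.0166] dist 117 ang 1
[([688.6, -94.6, -4.1], 0.94), ([645.4, -284.6, 140.7], 0.18)]
[([689.7, -94.5, 5.3], 0.72)]
[ 0.55  0.09 -0.72  2.36  0.38  0.52  0.73]
```

View pics/t5.png

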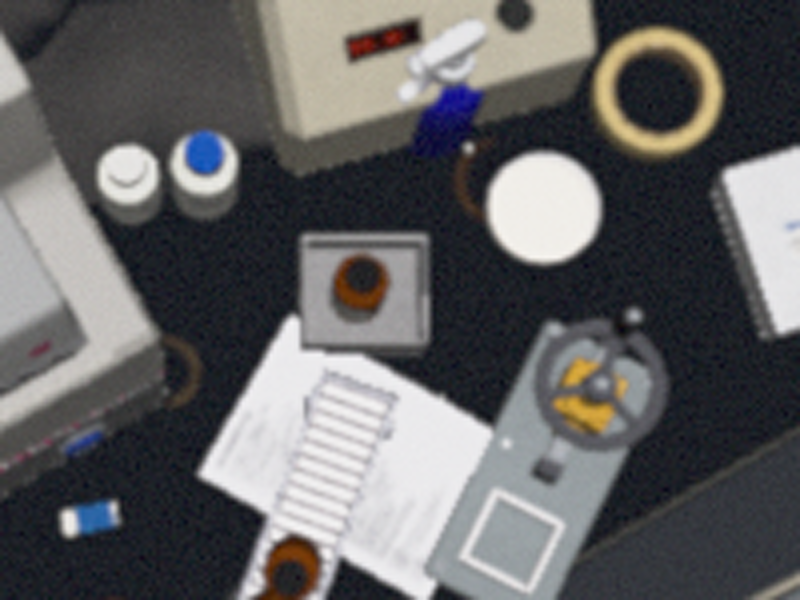

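View pics/s5.png

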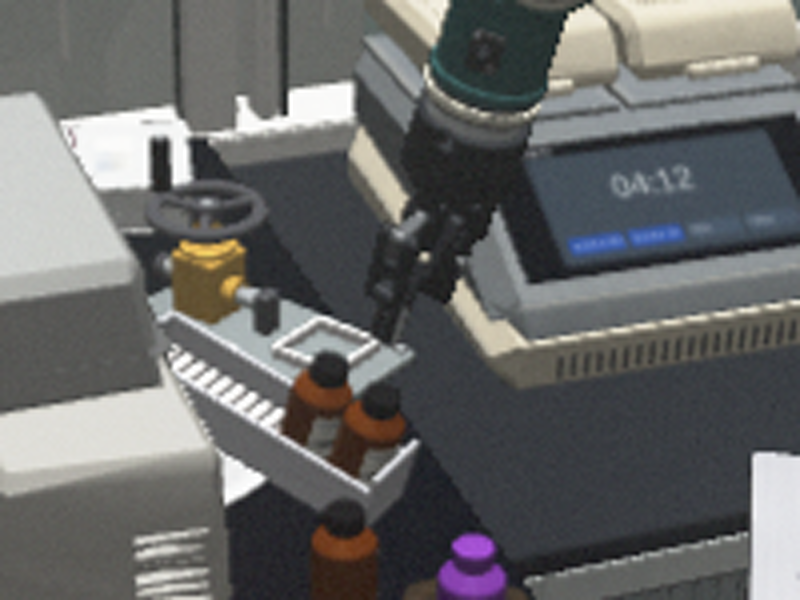

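Emit:
play_rows --steps '[[[-0.017, 0.006, -0.01, 0.0054, -0.005, -0.0145, 60], [-0.017, 0.006, -0.01, 0.0054, -0.005, -0.0145, 60], [-0.017, 0.006, -0.01, 0.006, 0.01, -0.0155, 60], [-0.017, 0.006, -0.01, 0.006, 0.03, -0.0155, 60], [-0.017, 0.006, -0.01, 0.006, 0.045, -0.0155, 60], [-0.017, 0.006, -0.01, 0.006, 0.045, -0.0155, 60], [-0.017, 0.006, -0.01, 0.006, 0.045, -0.0155, 60]]]'

```text
time_s: 16.12
tool_pos: [425.1, -14.7, 122.9]
orientation: [-1.839, -0.009, 1.201]
contact_force: [0.2, 0.1, 0.2]
grip_width: 65.0
```

```bash
python3 - <<'E'
from h import *
pos()
go(lanept(0,100),69,-15)
go(lanept(0,29),69,-15)
print(np.round(readout.read_state()['joints'],2))
snap("side","s6",(260,100,460,250),4)
E
```

```text
16.12 [425.1 -14.7 122.9] [-105.3   -0.5   68.8] F [0.2 0.1 0.2] w 65.0
[0.006, -0.005, 0.008, -0.0046, 0.0014, 0.0111] dist 12 ang 1
[0.006, -0.005, 0.008, -0.0051, 0.0724, 0.0115] dist 73 ang 1
[ 0.45  0.23 -0.62  2.36  0.65  0.43  0.48]
```

View pics/s6.png

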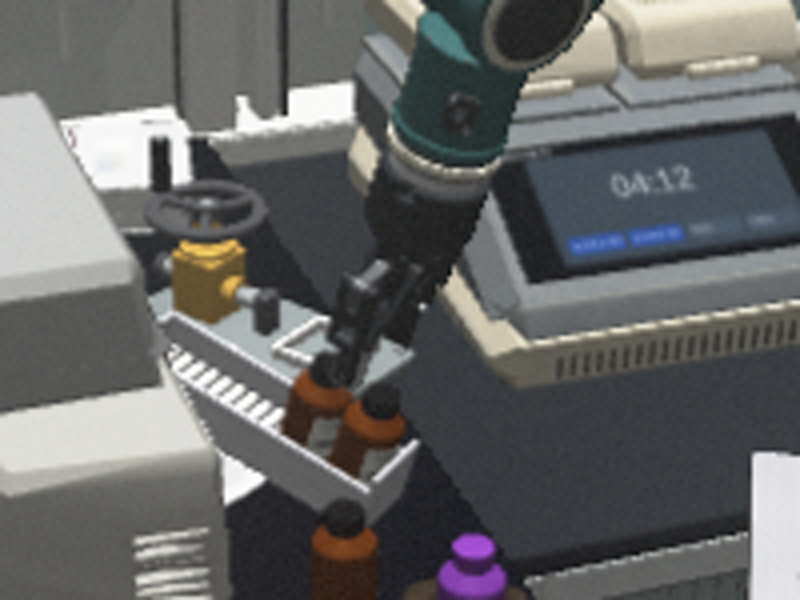

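Emit:
play_rows --steps '[[[0.006, -0.005, 0.008, -0.0046, 0.0014, 0.0111, 60], [0.006, -0.005, 0.008, -0.0046, 0.0014, 0.0111, 60], [0.006, -0.005, 0.008, -0.0046, 0.0014, 0.0111, 60], [0.006, -0.005, 0.008, -0.0046, 0.0014, 0.0111, 60], [0.006, -0.005, 0.008, -0.0046, 0.0014, 0.0111, 60]]]'

```text
time_s: 16.58
tool_pos: [413.7, -15.6, 119.3]
orientation: [-1.835, 0.001, 1.204]
contact_force: [0.9, -0.3, -0.1]
grip_width: 65.0
```

```bash
python3 - <<'E'
from h import *
pos()
go(lanept(0,100),69,-15)
go(lanept(0,29),69,-15)
print(np.round(readout.read_state()['joints'],2))
snap("side","s7",(260,100,460,250),4)
pos()
E
```

```text
16.58 [413.7 -15.6 119.3] [-105.2    0.    69. ] F [ 0.9 -0.3 -0.1] w 65.0
[0.003, -0.0, -0.001, 0.0005, 0.0007, 0.0002] dist 1 ang 0
[0.003, -0.0, -0.001, 0.0005, 0.0717, 0.0004] dist 72 ang 0
[ 0.44  0.22 -0.62  2.38  0.66  0.43  0.46]
16.63 [413.7 -15.6 119.2] [-105.1    0.    69. ] F [ 0.8 -0.   0.2] w 65.3
```

View pics/s7.png

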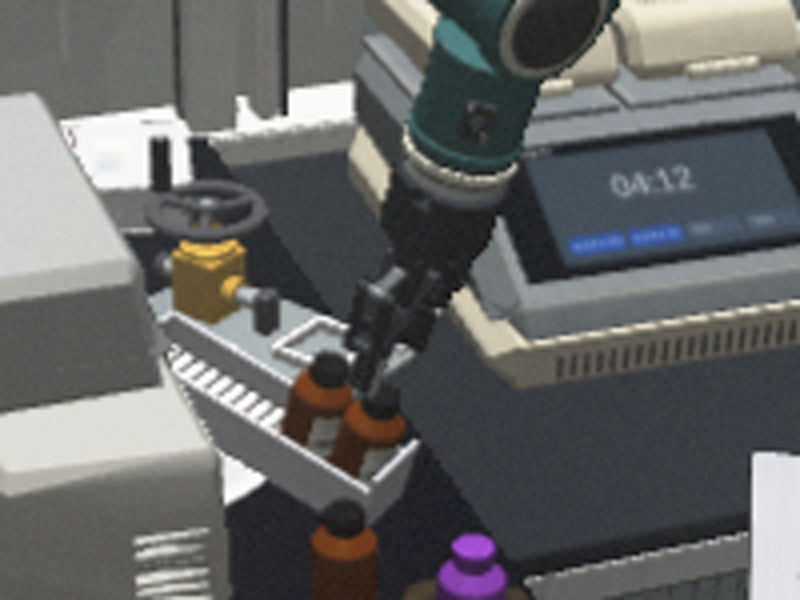

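Emit:
play_rows --steps '[[[0, 0, 0, 0, 0.012, 0, 60], [0, 0, 0, 0, 0.024, 0, 60], [0, 0, 0, 0, 0.036, 0, 60], [0, 0, 0, 0, 0.048, 0, 60], [0, 0, 0, 0, 0.06, 0, 60], [0, 0, 0, 0, 0.0715, 0, 60], [0, 0, 0, 0, 0.0715, 0, 60], [0, 0, 0, 0, 0.0715, 0, 60], [0, 0, 0, 0, 0.0715, 0, 60], [0, 0, 0, 0, 0.0715, 0, 60]]]'

```text
time_s: 17.47
tool_pos: [431.0, -22.1, 50.4]
orientation: [-1.835, 0.0, 1.204]
contact_force: [0.8, -1.1, -0.7]
grip_width: 65.0
```

```bash
python3 - <<'E'
from h import *
pos()
go(lanept(0,29),69,-15)
snap("side","s8",(260,100,460,250),4)
E
```

```text
17.47 [431.  -22.1  50.4] [-105.1    0.    69. ] F [ 0.8 -1.1 -0.7] w 65.0
[0.003, -0.0, -0.0, 0.0003, 0.0004, 0.0002] dist 1 ang 0
```

View pics/s8.png

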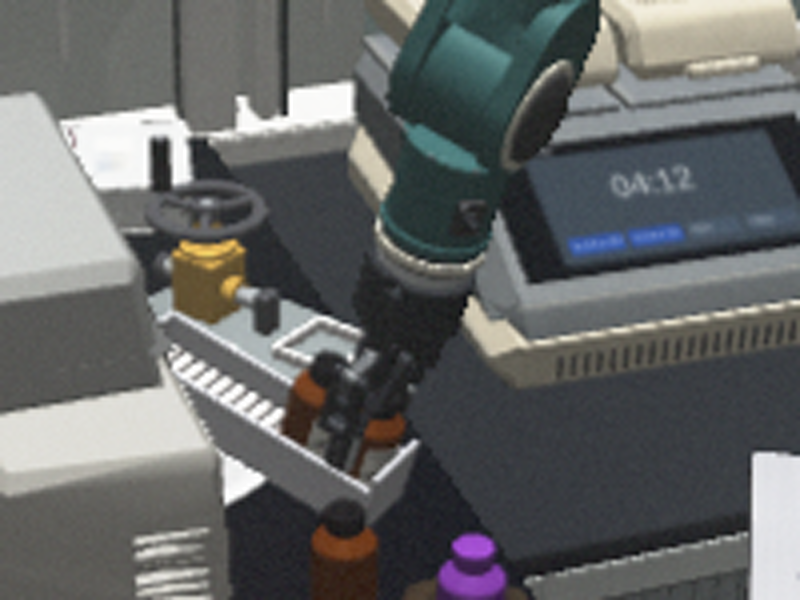

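Emit:
play_rows --steps '[[[0, 0, 0, 0, 0, 0, 255], [0, 0, 0, 0, 0, 0, 255], [0, 0, 0, 0, 0, 0, 255], [0, 0, 0, 0, 0, 0, 255], [0, 0, 0, 0, 0, 0, 255], [0, 0, 0, 0, 0, 0, 255], [0, 0, 0, 0, 0, 0, 255], [0, 0, 0, 0, 0, 0, 255]]]'

```text
time_s: 18.18
tool_pos: [430.9, -22.4, 50.5]
orientation: [-1.836, 0.001, 1.204]
contact_force: [-3.8, -0.3, 9.8]
grip_width: 42.6
```

Emit:
play_rows --steps '[[[0, 0, 0, 0, -0.006, 0, 255], [0, 0, 0, 0, -0.014, 0, 255], [0, 0, 0, 0, -0.022, 0, 255], [0, 0, 0, 0, -0.03, 0, 255], [0, 0, 0, 0, -0.042, 0, 255], [0, 0, 0, 0, -0.054, 0, 255], [0, 0, 0, 0, -0.066, 0, 255], [0, 0, 0, 0, -0.078, 0, 255], [0, 0, 0, 0, -0.09, 0, 255], [0, 0, 0, 0, -0.09, 0, 255]]]'

```text
time_s: 19.02
tool_pos: [409.3, -13.9, 138.3]
orientation: [-1.837, 0.0, 1.204]
contact_force: [0.4, -0.2, -0.8]
grip_width: 42.7
```

```bash
python3 - <<'E'
from h import *
pos()
snap("side","s9",(260,100,460,250),4)
E
```

```text
19.02 [409.3 -13.9 138.3] [-105.3    0.    69. ] F [ 0.4 -0.2 -0.8] w 42.7
```

View pics/s9.png

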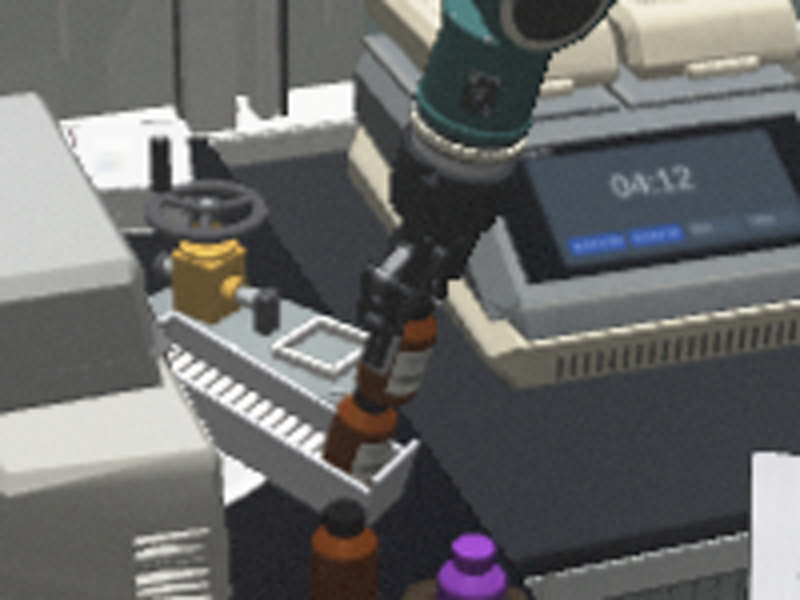

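```bash
python3 - <<'E'
from h import *
pos()
go([425,-60,180],67,-8)
go([492.5,-212.7,150],61.7,0)
E
```

```text
19.07 [409.2 -14.2 137.5] [-105.2    0.    68.9] F [ 0.4 -0.3 -1.7] w 43.0
[0.126, 0.033, 0.006, -0.0371, -0.0328, -0.0413] dist 64 ang 7
[0.266, 0.126, 0.016, -0.1553, 0.0272, -0.1471] dist 216 ang 17
```

Emit:
play_rows --steps '[[[0.02, 0.005, 0, -0.01, -0.015, -0.01, 255], [0.06, 0.015, 0, -0.025, -0.025, -0.025, 255], [0.1, 0.03, 0.005, -0.045, -0.025, -0.045, 255], [0.14, 0.06, 0.008, -0.07, -0.02, -0.07, 255], [0.18, 0.09, 0.01, -0.095, -0.01, -0.095, 255], [0.22, 0.11, 0.012, -0.12, 0, -0.115, 255], [0.25, 0.12, 0.015, -0.14, 0.01, -0.135, 255], [0.266, 0.126, 0.016, -0.153, 0.02, -0.145, 255], [0.266, 0.126, 0.016, -0.1553, 0.027, -0.147, 255], [0.266, 0.126, 0.016, -0.1553, 0.027, -0.147, 255]]]'

```text
time_s: 19.9
tool_pos: [491.2, -213.3, 146.1]
orientation: [-1.564, 0.001, 1.075]
contact_force: [0.4, 0.2, -1.2]
grip_width: 42.4
```

Emit:
play_rows --steps '[[[0, 0, 0, 0, 0, 0, 255], [0, 0, 0, 0, 0, 0, 255], [0, 0, 0, 0, 0, 0, 255]]]'

```text
time_s: 20.15
tool_pos: [492.0, -210.9, 149.3]
orientation: [-1.568, 0.001, 1.08]
contact_force: [0.3, 0.7, -2.0]
grip_width: 42.4
```

```bash
python3 - <<'E'
from h import *
pos()
go([492.5,-212.7,150],61.7,0)
go([492.5,-212.7,70],61.7,0)
snap("side","s10",(260,100,460,250),4)
print(np.round(px([492.5,-212.7,121],"side"),1),np.round(px([492.5,-212.7,12],"side"),1))
snap("top","t10",(320,110,420,210),6)
E
```

```text
20.15 [ 492.  -210.9  149.3] [-89.8   0.   61.9] F [ 0.3  0.7 -2. ] w 42.4
[-0.003, 0.003, -0.001, -0.0014, -0.0007, -0.0013] dist 2 ang 0
[-0.003, 0.003, -0.001, -0.0013, 0.0793, -0.0016] dist 79 ang 0
[341.2 158.2] [340.9 188.1]
```

View pics/s10.png

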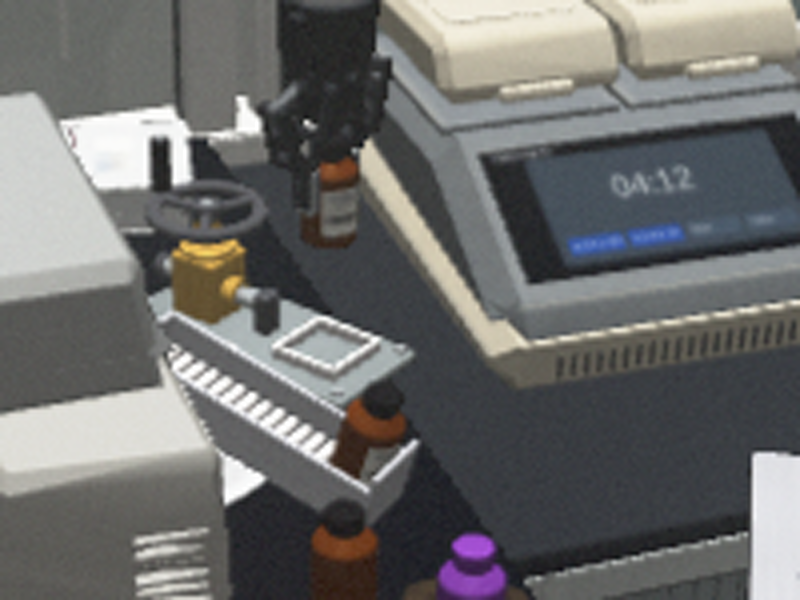

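View pics/t10.png

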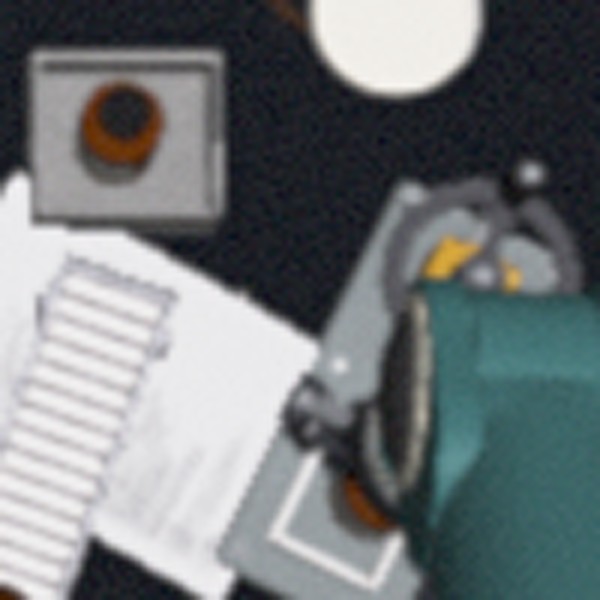

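```bash
python3 - <<'E'
from h import *
im=read_camera("side"); 
cv2.imwrite("pics/s11.png",cv2.resize(im[125:200,310:370],None,fx=10,fy=8,interpolation=cv2.INTER_CUBIC))
for p,q in (([492.5,-212.7,121],'base'),([492.5,-212.7,181],'sh')): print(q,np.round((px(p,"side")-[310,125])*[10,8],0))
# cradle wall top inner corners
cr=np.array([492.5,-212.7]);v=np.array([-0.88,0.475]);w=np.array([.475,.88])
for a in(-27,27):
    for b in(-27,27): print(np.round((px([*(cr+a*v+b*w),24],"side")-[310,125])*[10,8]))
E
```

```text
base [312. 266.]
sh [314. 127.]
[297. 433.]
[192. 484.]
[427. 475.]
[322. 528.]
```

View pics/s11.png

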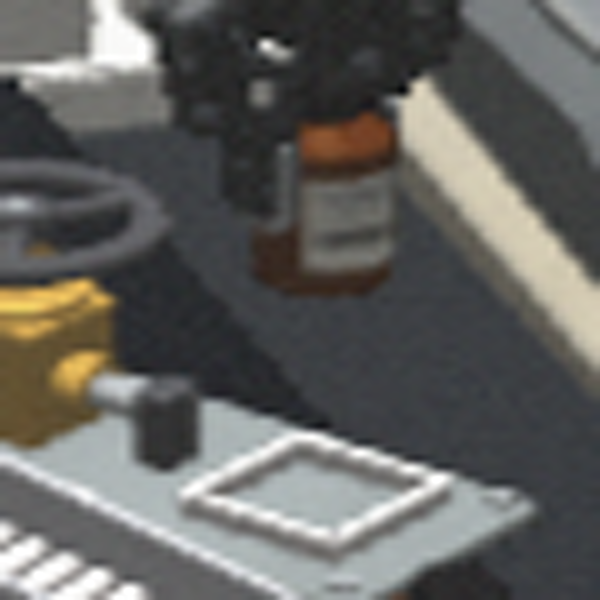

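Emit:
play_rows --steps '[[[-0.003, 0.003, 0, -0.001, 0.02, -0.0015, 255], [-0.003, 0.003, 0, -0.001, 0.04, -0.0015, 255], [-0.003, 0.003, 0, -0.001, 0.06, -0.0015, 255], [-0.003, 0.003, 0, -0.001, 0.08, -0.0015, 255], [-0.003, 0.003, 0, -0.001, 0.087, -0.0015, 255], [-0.003, 0.003, 0, -0.001, 0.087, -0.0015, 255], [-0.003, 0.003, 0, -0.001, 0.087, -0.0015, 255], [-0.003, 0.003, 0, -0.001, 0.087, -0.0015, 255]]]'

```text
time_s: 20.97
tool_pos: [493.8, -213.8, 63.2]
orientation: [-1.573, 0.0, 1.075]
contact_force: [-0.5, 0.1, -0.6]
grip_width: 42.8
```

```bash
python3 - <<'E'
from h import *
pos()
im=read_camera("side"); 
cv2.imwrite("pics/s12.png",cv2.resize(im[140:210,310:370],None,fx=10,fy=8,interpolation=cv2.INTER_CUBIC))
p,_=cur()
print(np.round((px([p[0],p[1],p[2]-29],"side")-[310,140])*[10,8],0))
im=read_camera("top"); 
cv2.imwrite("pics/t12.png",cv2.resize(im[160:220,350:420],None,fx=10,fy=10,interpolation=cv2.INTER_CUBIC))
print(np.round((px([p[0],p[1],p[2]-29],"top")-[350,160])*10,0))
E
```

```text
20.97 [ 493.8 -213.8   63.2] [-90.1   0.   61.6] F [-0.5  0.1 -0.6] w 42.8
[307. 335.]
[291. 334.]
```

View pics/s12.png

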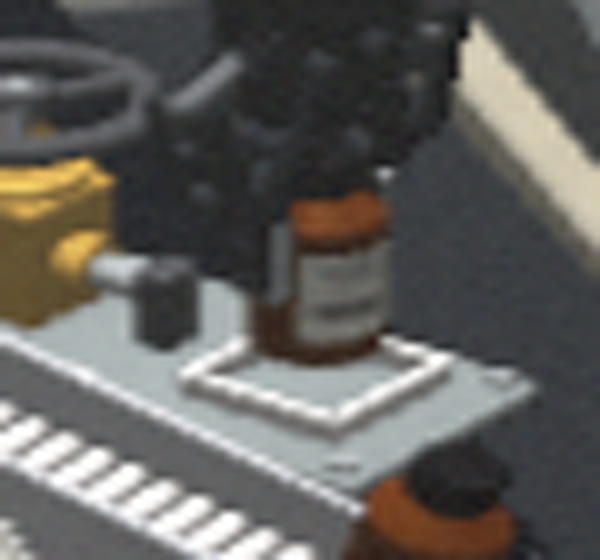

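View pics/t12.png

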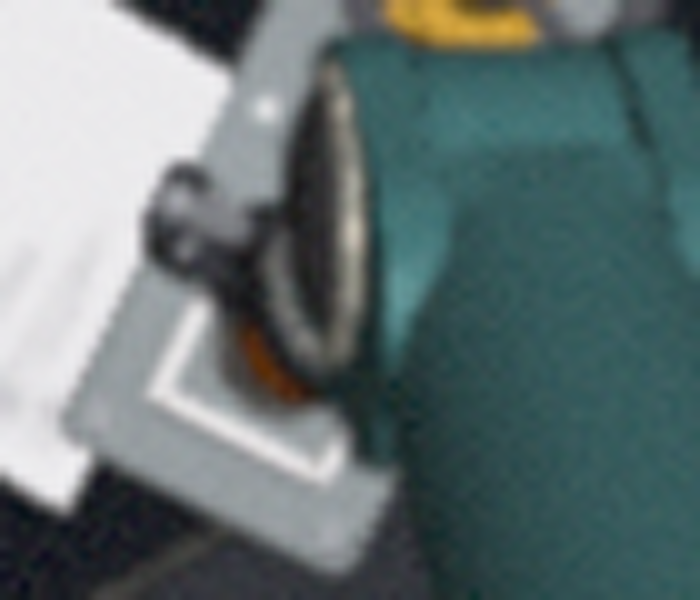

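Emit:
play_rows --steps '[[[0, 0, 0, 0.0, 0.004, 0.0, 255], [0, 0, 0, 0.0, 0.008, 0.0, 255], [0, 0, 0, 0.0, 0.012, 0, 255], [0, 0, 0, 0, 0.016, 0, 255], [0, 0, 0, 0, 0.019, 0, 255], [0, 0, 0, 0, 0.019, 0, 255], [0, 0, 0, 0, 0.019, 0, 255]]]'

```text
time_s: 21.65
tool_pos: [492.6, -213.5, 42.6]
orientation: [-1.57, 0.0, 1.075]
contact_force: [-1.1, 0.6, -1.1]
grip_width: 42.7
```

```bash
python3 - <<'E'
from h import *
pos()
im=read_camera("side"); 
cv2.imwrite("pics/s13.png",cv2.resize(im[140:210,310:370],None,fx=10,fy=8,interpolation=cv2.INTER_CUBIC))
E
```

```text
21.65 [ 492.6 -213.5   42.6] [-90.    0.   61.6] F [-1.1  0.6 -1.1] w 42.7
```

View pics/s13.png

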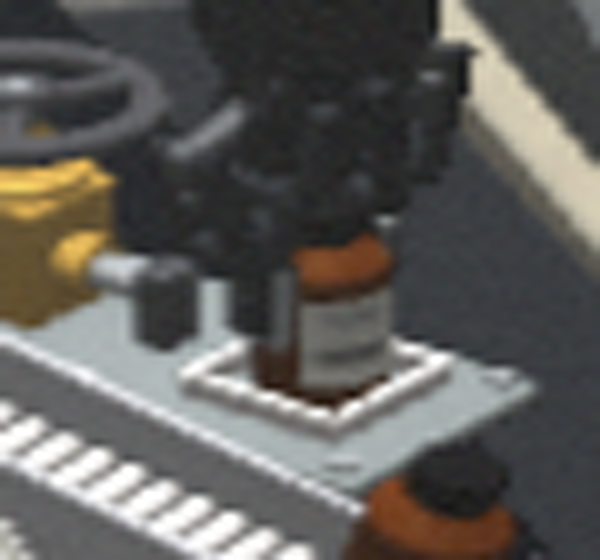

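Emit:
play_rows --steps '[[[0, 0, 0, 0, 0.001, 0.0, 255], [0, 0, 0, 0.0, 0.002, 0.0, 255], [0, 0, 0, 0.0, 0.003, 0, 255], [0, 0, 0, 0, 0.003, 0, 255], [0, 0, 0, 0, 0.003, 0, 255]]]'

```text
time_s: 22.12
tool_pos: [493.1, -213.8, 41.0]
orientation: [-1.572, 0.001, 1.075]
contact_force: [-2.3, 0.7, 8.1]
grip_width: 42.6
```

Emit:
play_rows --steps '[[[0, 0, 0, 0, 0, 0, 90], [0, 0, 0, 0, 0, 0, 90], [0, 0, 0, 0.0, 0, 0, 90], [0, 0, 0, 0, 0, 0, 80], [0, 0, 0, 0, 0, 0, 60], [0, 0, 0, 0, 0, 0, 60], [0, 0, 0, 0, 0, 0, 60]]]'

```text
time_s: 22.7
tool_pos: [492.8, -213.7, 39.9]
orientation: [-1.571, 0.0, 1.074]
contact_force: [-0.3, 0.5, -0.3]
grip_width: 65.2
```

Emit:
play_rows --steps '[[[0, 0, 0, 0, -0.01, 0, 60], [0, 0, 0, 0, -0.03, 0, 60], [0, 0, 0, 0.0, -0.055, 0, 60], [0, 0, 0, 0, -0.08, 0, 60], [0, 0, 0, 0, -0.11, 0, 60], [0, 0, 0, 0, -0.14, 0, 60], [0, 0, 0, 0, -0.165, 0, 60], [0, 0, 0, 0, -0.165, 0, 60]]]'

```text
time_s: 23.37
tool_pos: [495.9, -214.3, 210.9]
orientation: [-1.581, 0.0, 1.075]
contact_force: [1.0, 0.1, 0.6]
grip_width: 65.4
```

```bash
python3 - <<'E'
from h import *
pos()
snap("side","s14",(280,100,420,240),5)
for t in("wheel_axis","handle_mid"):
  for c in("side","top"):
    read_camera(c); print(t,c,[(np.round(d["at"],1).tolist(),round(d["confidence"],2)) for d in finder.pinpoint(t,c)][:2])
E
```

```text
23.37 [ 495.9 -214.3  210.9] [-90.6   0.   61.6] F [1.  0.1 0.6] w 65.4
wheel_axis side [([602.5, -273.9, 142.2], 0.65)]
wheel_axis top [([606.7, -267.1, 144.5], 0.56)]
handle_mid side [([644.6, -287.5, 143.2], 0.6)]
handle_mid top [([644.5, -285.0, 141.4], 0.78)]
```

View pics/s14.png

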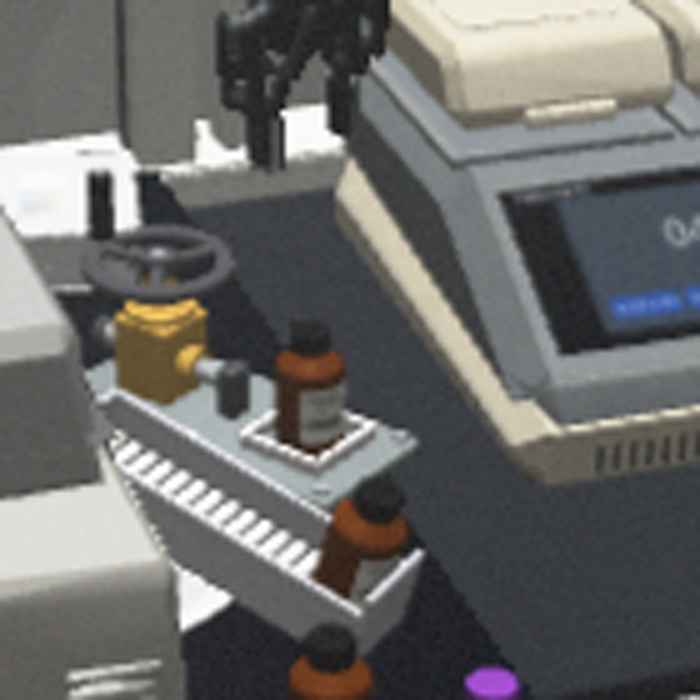

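```bash
python3 - <<'E'
from h import *
pos()
go([646,-286,215],0)
E
```

```text
23.82 [ 492.4 -213.4  204.1] [-89.9  -0.   61.6] F [-0.2  0.4 -0.5] w 65.5
[-0.002, 1.075, -0.001, 0.0092, -0.0113, -0.1696] dist 170 ang 62
```

Emit:
play_rows --steps '[[[0, 0.12, 0, 0, -0.011, -0.02, 60], [0, 0.24, 0, 0.0, -0.011, -0.04, 60], [0, 0.36, 0, 0.003, -0.011, -0.06, 60], [0, 0.48, 0, 0.004, -0.011, -0.08, 60], [0, 0.6, 0, 0.005, -0.011, -0.1, 60], [0, 0.72, 0, 0.006, -0.011, -0.12, 60], [0, 0.84, 0, 0.007, -0.011, -0.14, 60], [0, 0.96, 0, 0.008, -0.011, -0.16, 60], [0, 1.075, 0, 0.0092, -0.011, -0.17, 60], [0, 1.075, 0, 0.0092, -0.011, -0.17, 60]]]'

```text
time_s: 24.65
tool_pos: [648.0, -286.7, 214.5]
orientation: [-1.571, 0.001, -0.003]
contact_force: [-0.7, 0.3, 0.5]
grip_width: 65.0
```

Emit:
play_rows --steps '[[[0, 0, 0, 0, 0, 0, 60], [0, 0, 0, 0, 0, 0, 60], [0, 0, 0, 0, 0, 0, 60]]]'

```text
time_s: 24.9
tool_pos: [645.9, -286.1, 215.8]
orientation: [-1.571, 0.001, 0.002]
contact_force: [-0.9, -0.2, -0.1]
grip_width: 65.2
```

```bash
python3 - <<'E'
from h import *
pos()
go([646,-286,117],0)
snap("side","s15",(260,60,420,200),5)
E
```

```text
24.9 [ 645.9 -286.1  215.8] [-90.    0.    0.1] F [-0.9 -0.2 -0.1] w 65.2
[-0.0, 0.002, -0.001, 0.0001, 0.0988, 0.0001] dist 99 ang 0
```

View pics/s15.png

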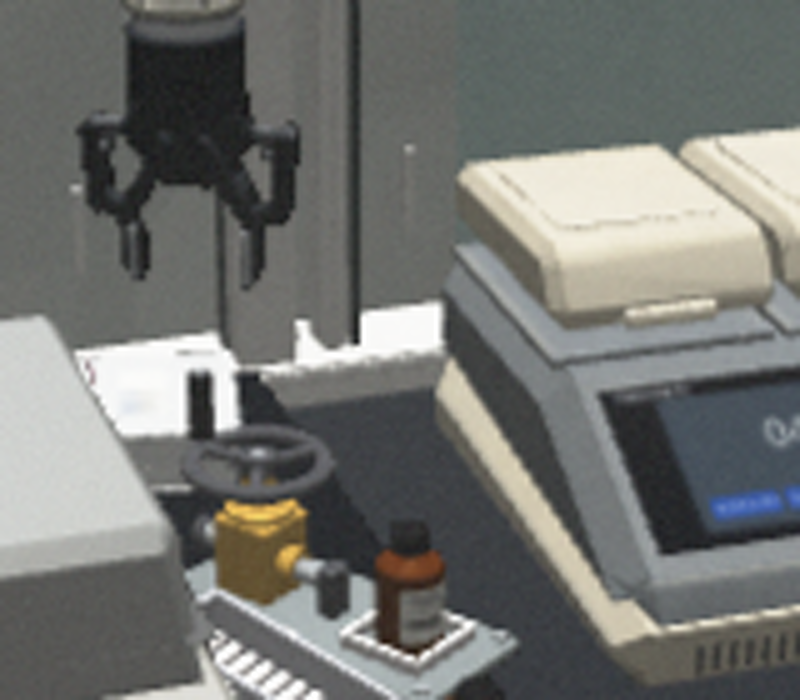

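Emit:
play_rows --steps '[[[0, 0, 0, 0, 0.02, 0, 60], [0, 0, 0, 0, 0.04, 0, 60], [0, 0, 0, 0, 0.06, 0, 60], [0, 0, 0, 0, 0.08, 0, 60], [0, 0, 0, 0, 0.095, 0, 60], [0, 0, 0, 0, 0.0985, 0, 60], [0, 0, 0, 0, 0.0985, 0, 60], [0, 0, 0, 0, 0.0985, 0, 150], [0, 0, 0, 0, 0.0985, 0, 255], [0, 0, 0, 0, 0.0985, 0, 255]]]'

```text
time_s: 25.78
tool_pos: [647.5, -286.8, 119.0]
orientation: [-1.572, -0.002, -0.0]
contact_force: [0.4, 0.0, 0.1]
grip_width: 29.3
```

Emit:
play_rows --steps '[[[0, 0, 0, 0, 0, 0, 255], [0, 0, 0, 0, 0, 0, 255], [0, 0, 0, 0, 0, 0, 255], [0, 0, 0, 0, 0, 0, 255], [0, 0, 0, 0, 0, 0, 255], [0, 0, 0, 0, 0, 0, 255]]]'

```text
time_s: 26.28
tool_pos: [645.4, -286.6, 119.0]
orientation: [-1.571, 0.003, -0.001]
contact_force: [-7.7, 1.4, 6.9]
grip_width: 16.5
```

```bash
python3 - <<'E'
from h import *
pos()
snap("side","s16",(260,60,420,200),5)
E
```

```text
26.28 [ 645.4 -286.6  119. ] [-90.    0.1  -0. ] F [-7.7  1.4  6.9] w 16.5
```

View pics/s16.png

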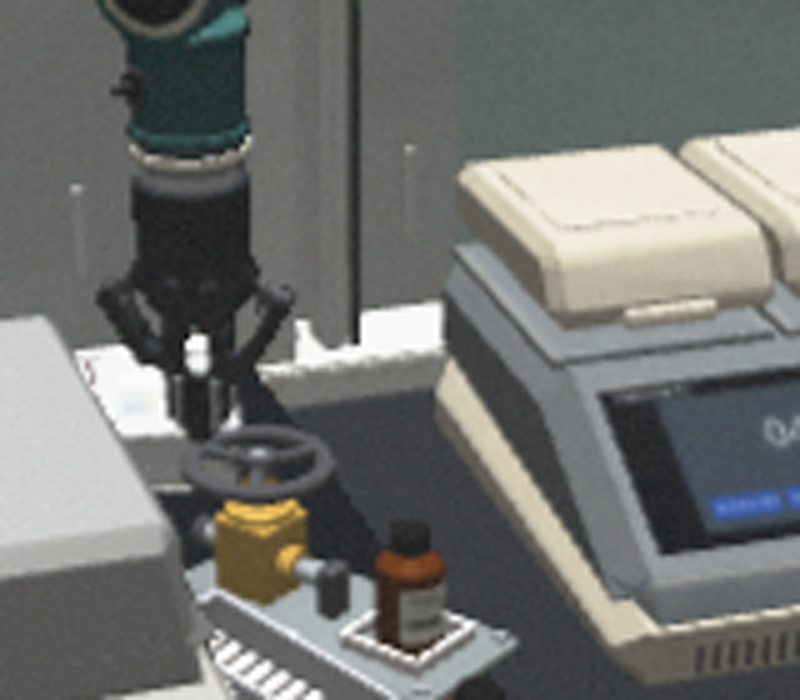

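```bash
cat >> h.py <<'E'
def circ(th0,dths,r=45,grip=255):
    # yaw 0 tool: x=world x, z=world y
    out=[]
    for d in dths:
        a=np.radians(th0+d); b=np.radians(th0)
        out.append([0,0,0,round(r*(np.cos(a)-np.cos(b))/1000,4),0,round(r*(np.sin(a)-np.sin(b))/1000,4),grip])
    print(th0,'->',th0+dths[-1]); print(out)
E
python3 - <<'E'
from h import *
circ(-20,[5,15,30,45,60,75,90,105,120,120])
circ(100,list(range(20,201,20)))
E
```

```text
-20 -> 100
[[0, 0, 0, np.float64(0.0012), 0, np.float64(0.0037), 255], [0, 0, 0, np.float64(0.0025), 0, np.float64(0.0115), 255], [0, 0, 0, np.float64(0.002), 0, np.float64(0.0232), 255], [0, 0, 0, np.float64(-0.0015), 0, np.float64(0.0344), 255], [0, 0, 0, np.float64(-0.0078), 0, np.float64(0.0443), 255], [0, 0, 0, np.float64(-0.0165), 0, np.float64(0.0523), 255], [0, 0, 0, np.float64(-0.0269), 0, np.float64(0.0577), 255], [0, 0, 0, np.float64(-0.0384), 0, np.float64(0.0602), 255], [0, 0, 0, np.float64(-0.0501), 0, np.float64(0.0597), 255], [0, 0, 0, np.float64(-0.0501), 0, np.float64(0.0597), 255]]
100 -> 300
[[0, 0, 0, np.float64(-0.0147), 0, np.float64(-0.0053), 255], [0, 0, 0, np.float64(-0.0267), 0, np.float64(-0.0154), 255], [0, 0, 0, np.float64(-0.0345), 0, np.float64(-0.0289), 255], [0, 0, 0, np.float64(-0.0372), 0, np.float64(-0.0443), 255], [0, 0, 0, np.float64(-0.0345), 0, np.float64(-0.0597), 255], [0, 0, 0, np.float64(-0.0267), 0, np.float64(-0.0732), 255], [0, 0, 0, np.float64(-0.0147), 0, np.float64(-0.0833), 255], [0, 0, 0, np.float64(-0.0), 0, np.float64(-0.0886), 255], [0, 0, 0, np.float64(0.0156), 0, np.float64(-0.0886), 255], [0, 0, 0, np.float64(0.0303), 0, np.float64(-0.0833), 255]]
```

Emit:
play_rows --steps '[[[0, 0, 0, 0.001, 0, 0.004, 255], [0, 0, 0, 0.0025, 0, 0.0115, 255], [0, 0, 0, 0.002, 0, 0.023, 255], [0, 0, 0, -0.0015, 0, 0.0345, 255], [0, 0, 0, -0.008, 0, 0.0445, 255], [0, 0, 0, -0.0165, 0, 0.0525, 255], [0, 0, 0, -0.027, 0, 0.0575, 255], [0, 0, 0, -0.0385, 0, 0.06, 255], [0, 0, 0, -0.05, 0, 0.0595, 255], [0, 0, 0, -0.05, 0, 0.0595, 255]]]'

```text
time_s: 27.17
tool_pos: [595.5, -227.9, 119.0]
orientation: [-1.573, 0.0, -0.001]
contact_force: [-2.2, 0.1, 3.9]
grip_width: 16.6
```

```bash
python3 - <<'E'
from h import *
pos()
read_camera("side");pos()
print([(np.round(d["at"],1).tolist(),round(d["confidence"],2)) for d in finder.pinpoint("handle_mid","side")])
E
```

```text
27.17 [ 595.5 -227.9  119. ] [-90.1   0.   -0.1] F [-2.2  0.1  3.9] w 16.6
27.22 [ 596.2 -227.8  119. ] [-90.1  -0.   -0.1] F [-2.5 -0.5  6. ] w 16.8
[([594.1, -227.5, 141.3], 0.75), ([561.9, -69.9, 56.9], 0.47)]
```

```bash
python3 - <<'E'
from h import *
circ(300,list(range(20,201,20)))
circ(500,list(range(8,81,8)))
E
```

```text
300 -> 500
[[0, 0, 0, np.float64(0.012), 0, np.float64(0.01), 255], [0, 0, 0, np.float64(0.0198), 0, np.float64(0.0236), 255], [0, 0, 0, np.float64(0.0225), 0, np.float64(0.039), 255], [0, 0, 0, np.float64(0.0198), 0, np.float64(0.0544), 255], [0, 0, 0, np.float64(0.012), 0, np.float64(0.0679), 255], [0, 0, 0, np.float64(-0.0), 0, np.float64(0.0779), 255], [0, 0, 0, np.float64(-0.0147), 0, np.float64(0.0833), 255], [0, 0, 0, np.float64(-0.0303), 0, np.float64(0.0833), 255], [0, 0, 0, np.float64(-0.045), 0, np.float64(0.0779), 255], [0, 0, 0, np.float64(-0.057), 0, np.float64(0.0679), 255]]
500 -> 580
[[0, 0, 0, np.float64(-0.0037), 0, np.float64(-0.0051), 255], [0, 0, 0, np.float64(-0.0066), 0, np.float64(-0.0106), 255], [0, 0, 0, np.float64(-0.0088), 0, np.float64(-0.0165), 255], [0, 0, 0, np.float64(-0.0101), 0, np.float64(-0.0227), 255], [0, 0, 0, np.float64(-0.0105), 0, np.float64(-0.0289), 255], [0, 0, 0, np.float64(-0.0101), 0, np.float64(-0.0352), 255], [0, 0, 0, np.float64(-0.0088), 0, np.float64(-0.0413), 255], [0, 0, 0, np.float64(-0.0066), 0, np.float64(-0.0472), 255], [0, 0, 0, np.float64(-0.0037), 0, np.float64(-0.0528), 255], [0, 0, 0, np.float64(0.0), 0, np.float64(-0.0579), 255]]
```

Emit:
play_rows --steps '[[[0, 0, 0, -0.0145, 0, -0.0055, 255], [0, 0, 0, -0.0265, 0, -0.0155, 255], [0, 0, 0, -0.0345, 0, -0.029, 255], [0, 0, 0, -0.037, 0, -0.0445, 255], [0, 0, 0, -0.0345, 0, -0.0595, 255], [0, 0, 0, -0.0265, 0, -0.073, 255], [0, 0, 0, -0.0145, 0, -0.0835, 255], [0, 0, 0, 0, 0, -0.0885, 255], [0, 0, 0, 0.0155, 0, -0.0885, 255], [0, 0, 0, 0.0305, 0, -0.0835, 255]]]'

```text
time_s: 28.1
tool_pos: [627.1, -310.5, 118.9]
orientation: [-1.569, 0.002, -0.002]
contact_force: [-9.9, 8.1, 13.3]
grip_width: 16.7
```

Emit:
play_rows --steps '[[[0, 0, 0, 0.012, 0, 0.01, 255], [0, 0, 0, 0.02, 0, 0.0235, 255], [0, 0, 0, 0.0225, 0, 0.039, 255], [0, 0, 0, 0.02, 0, 0.0545, 255], [0, 0, 0, 0.012, 0, 0.068, 255], [0, 0, 0, 0, 0, 0.078, 255], [0, 0, 0, -0.0145, 0, 0.0835, 255], [0, 0, 0, -0.0305, 0, 0.0835, 255], [0, 0, 0, -0.045, 0, 0.078, 255], [0, 0, 0, -0.057, 0, 0.068, 255]]]'

```text
time_s: 28.93
tool_pos: [571.9, -239.6, 119.0]
orientation: [-1.569, -0.004, 0.003]
contact_force: [2.3, 4.8, 4.8]
grip_width: 16.3
```

Emit:
play_rows --steps '[[[0, 0, 0, -0.0035, 0, -0.005, 255], [0, 0, 0, -0.0065, 0, -0.0105, 255], [0, 0, 0, -0.009, 0, -0.0165, 255], [0, 0, 0, -0.01, 0, -0.0225, 255], [0, 0, 0, -0.0105, 0, -0.029, 255], [0, 0, 0, -0.01, 0, -0.035, 255], [0, 0, 0, -0.009, 0, -0.0415, 255], [0, 0, 0, -0.0065, 0, -0.047, 255], [0, 0, 0, -0.0035, 0, -0.053, 255], [0, 0, 0, 0, 0, -0.058, 255]]]'

```text
time_s: 29.77
tool_pos: [569.3, -302.6, 118.9]
orientation: [-1.573, 0.002, -0.002]
contact_force: [-3.9, 0.1, 9.5]
grip_width: 16.7
```

```bash
python3 - <<'E'
from h import *
pos()
p,_=cur(); print(np.degrees(np.arctan2(p[1]+271.5,p[0]-603.6)),np.hypot(p[1]+271.5,p[0]-603.6))
E
```

```text
29.77 [ 569.3 -302.6  118.9] [-90.1   0.1  -0.1] F [-3.9  0.1  9.5] w 16.7
-137.79525197504884 46.30002423645259
```

Emit:
play_rows --steps '[[[0, 0, 0, -0.002, 0, -0.0015, 255], [0, 0, 0, -0.004, 0, -0.003, 255], [0, 0, 0, -0.004, 0, -0.003, 255], [0, 0, 0, -0.004, 0, -0.003, 255], [0, 0, 0, -0.004, 0, -0.003, 255], [0, 0, 0, -0.004, 0, -0.003, 255]]]'

```text
time_s: 30.27
tool_pos: [569.2, -302.7, 119.0]
orientation: [-1.571, -0.006, 0.001]
contact_force: [4.9, 1.6, 4.4]
grip_width: 16.4
```

Emit:
play_rows --steps '[[[0, 0, 0, 0.002, 0, 0.0015, 255], [0, 0, 0, 0.004, 0, 0.003, 255], [0, 0, 0, 0.004, 0, 0.003, 255], [0, 0, 0, 0.004, 0, 0.003, 255], [0, 0, 0, 0.004, 0, 0.003, 255]]]'

```text
time_s: 30.68
tool_pos: [569.4, -302.7, 118.9]
orientation: [-1.574, 0.001, -0.002]
contact_force: [-4.0, -1.3, 9.3]
grip_width: 16.7
```

```bash
python3 - <<'E'
from h import *
for t in range(220,580,40):
    r=[]
    for d in (8,16,24,32,40):
        a=np.radians(t+d);b=np.radians(t); r.append((float(round(45*(np.cos(a)-np.cos(b)),1)),float(round(45*(np.sin(a)-np.sin(b)),1))))
    print(t,r)
E
```

```text
220 [(4.4, -4.5), (9.3, -8.4), (14.7, -11.5), (20.6, -13.9), (26.7, -15.4)]
260 [(6.2, -0.7), (12.5, -0.4), (18.7, 0.7), (24.7, 2.6), (30.3, 5.3)]
300 [(5.2, 3.5), (9.9, 7.7), (13.9, 12.5), (17.2, 17.8), (19.8, 23.6)]
340 [(1.7, 6.0), (2.6, 12.3), (2.6, 18.5), (1.7, 24.7), (-0.0, 30.8)]
380 [(-2.6, 5.7), (-5.9, 11.1), (-9.9, 15.9), (-14.6, 20.1), (-19.8, 23.6)]
420 [(-5.6, 2.8), (-11.6, 4.7), (-17.8, 5.8), (-24.1, 6.0), (-30.3, 5.3)]
460 [(-6.1, -1.5), (-11.9, -3.9), (-17.3, -7.0), (-22.3, -10.9), (-26.7, -15.4)]
500 [(-3.7, -5.1), (-6.6, -10.6), (-8.8, -16.5), (-10.1, -22.7), (-10.5, -28.9)]
540 [(0.4, -6.3), (1.7, -12.4), (3.9, -18.3), (6.8, -23.8), (10.5, -28.9)]
```

Emit:
play_rows --steps '[[[0, 0, 0, 0.0045, 0, -0.0045, 255], [0, 0, 0, 0.0095, 0, -0.008, 255], [0, 0, 0, 0.015, 0, -0.0115, 255], [0, 0, 0, 0.0205, 0, -0.014, 255], [0, 0, 0, 0.0265, 0, -0.0155, 255], [0, 0, 0, 0.0265, 0, -0.0155, 255], [0, 0, 0, 0.0265, 0, -0.0155, 255]]]'

```text
time_s: 31.27
tool_pos: [598.3, -317.2, 119.0]
orientation: [-1.573, -0.003, -0.001]
contact_force: [1.6, -1.9, 5.0]
grip_width: 16.4
```

Emit:
play_rows --steps '[[[0, 0, 0, 0.006, 0, -0.0005, 255], [0, 0, 0, 0.0125, 0, -0.0005, 255], [0, 0, 0, 0.0185, 0, 0.0005, 255], [0, 0, 0, 0.0245, 0, 0.0025, 255], [0, 0, 0, 0.03, 0, 0.005, 255], [0, 0, 0, 0.03, 0, 0.005, 255], [0, 0, 0, 0.03, 0, 0.005, 255]]]'

```text
time_s: 31.85
tool_pos: [628.0, -309.5, 119.0]
orientation: [-1.57, -0.002, 0.001]
contact_force: [-0.7, 3.9, 8.5]
grip_width: 16.6
```

Emit:
play_rows --steps '[[[0, 0, 0, 0.005, 0, 0.0035, 255], [0, 0, 0, 0.01, 0, 0.0075, 255], [0, 0, 0, 0.014, 0, 0.0125, 255], [0, 0, 0, 0.017, 0, 0.018, 255], [0, 0, 0, 0.02, 0, 0.0235, 255], [0, 0, 0, 0.02, 0, 0.0235, 255], [0, 0, 0, 0.02, 0, 0.0235, 255]]]'

```text
time_s: 32.43
tool_pos: [642.9, -292.8, 118.9]
orientation: [-1.577, 0.007, -0.004]
contact_force: [-12.1, -6.0, 13.7]
grip_width: 16.7
```

Emit:
play_rows --steps '[[[0, 0, 0, 0.001, 0, 0.003, 255], [0, 0, 0, 0.002, 0, 0.006, 255], [0, 0, 0, 0.0025, 0, 0.009, 255], [0, 0, 0, 0.0025, 0, 0.009, 255], [0, 0, 0, 0.0025, 0, 0.009, 255], [0, 0, 0, 0.0025, 0, 0.009, 255]]]'

```text
time_s: 32.93
tool_pos: [642.9, -292.6, 118.9]
orientation: [-1.586, 0.009, -0.01]
contact_force: [-14.5, -17.3, 12.6]
grip_width: 16.8
```

```bash
python3 - <<'E'
from h import *
pos()
pos()
for c in("side","top"):
  for k in range(2):
    read_camera(c); print(c,[(np.round(d["at"],1).tolist(),round(d["confidence"],2)) for d in finder.pinpoint("handle_mid",c)][:2])
E
```

```text
32.93 [ 642.9 -292.6  118.9] [-90.9   0.5  -0.6] F [-14.5 -17.3  12.6] w 16.8
32.93 [ 642.9 -292.6  118.9] [-90.9   0.5  -0.6] F [-14.5 -17.3  12.6] w 16.8
side [([603.2, -275.1, 141.6], 0.41)]
side [([643.1, -291.1, 143.7], 0.57)]
top [([367.1, 282.1, -0.6], 0.64), ([643.1, -290.6, 142.9], 0.61)]
top [([641.2, -289.5, 140.6], 0.62)]
```

Emit:
play_rows --steps '[[[0, 0, 0, -0.002, 0, -0.008, 255], [0, 0, 0, -0.005, 0, -0.0155, 255], [0, 0, 0, -0.012, 0, -0.0255, 255], [0, 0, 0, -0.021, 0, -0.0325, 255], [0, 0, 0, -0.032, 0, -0.0375, 255], [0, 0, 0, -0.0435, 0, -0.0395, 255], [0, 0, 0, -0.055, 0, -0.038, 255], [0, 0, 0, -0.066, 0, -0.034, 255], [0, 0, 0, -0.066, 0, -0.034, 255], [0, 0, 0, -0.066, 0, -0.034, 255]]]'

```text
time_s: 34.17
tool_pos: [582.9, -312.8, 118.9]
orientation: [-1.572, 0.0, -0.001]
contact_force: [-1.8, 0.8, 8.5]
grip_width: 16.3
```

```bash
python3 - <<'E'
from h import *
pos()
p,_=cur(); print(np.degrees(np.arctan2(p[1]+271.5,p[0]-603.6)),np.hypot(p[1]+271.5,p[0]-603.6))
E
```

```text
34.17 [ 582.9 -312.8  118.9] [-90.1   0.   -0. ] F [-1.8  0.8  8.5] w 16.3
-116.65851941921544 46.244070871269216
```

Emit:
play_rows --steps '[[[0, 0, 0, 0, 0, 0, 60], [0, 0, 0, 0, 0, 0, 60], [0, 0, 0, 0, 0, 0, 60], [0, 0, 0, 0, 0, 0, 60], [0, 0, 0, 0, 0, 0, 60], [0, 0, 0, 0, 0, 0, 60], [0, 0, 0, 0, -0.02, 0, 60], [0, 0, 0, 0, -0.05, 0, 60], [0, 0, 0, 0, -0.09, 0, 60], [0, 0, 0, 0, -0.11, 0, 60]]]'

```text
time_s: 35.0
tool_pos: [584.7, -312.9, 231.8]
orientation: [-1.573, -0.004, -0.0]
contact_force: [1.8, -0.3, -0.1]
grip_width: 65.4
```

```bash
python3 - <<'E'
from h import *
pos()
go([418,102,230],69)
for k in range(2):
  for c in("side","top"):
    read_camera(c); print(c,[(np.round(d["at"],1).tolist(),round(d["confidence"],2)) for d in finder.pinpoint("new_bottle_1",c)])
E
```

```text
35.0 [ 584.7 -312.9  231.8] [-90.1  -0.2  -0. ] F [ 1.8 -0.3 -0.1] w 65.4
[0.005, -1.205, 0.002, -0.1669, 0.0001, 0.4148] dist 447 ang 69
side [([364.5, 282.7, -1.4], 0.94), ([331.1, 123.6, -1.5], 0.77), ([440.8, 226.6, 2.5], 0.72), ([418.9, 103.8, -2.5], 0.65), ([272.1, 218.1, 1.2], 0.6), ([361.7, 356.1, 0.9], 0.58)]
top [([419.0, 103.6, 2.8], 0.66), ([327.6, 124.6, -2.4], 0.66), ([275.4, 218.7, -1.5], 0.55), ([366.7, 283.8, -1.2], 0.52), ([433.7, 216.4, 3.2], 0.45)]
side [([418.8, 104.1, 2.1], 0.83), ([267.6, 220.0, 0.2], 0.74), ([332.4, 123.6, -0.3], 0.67), ([438.2, 225.0, 1.9], 0.66), ([364.8, 281.6, 0.8], 0.55)]
top [([366.5, 284.0, 1.7], 0.7), ([436.5, 217.1, 2.4], 0.69), ([420.2, 101.7, 1.0], 0.57), ([274.3, 216.1, 0.3], 0.51), ([330.0, 125.2, -1.8], 0.48)]
```

Emit:
play_rows --steps '[[[0, -0.11, 0, -0.015, 0, 0.038, 60], [0, -0.22, 0, -0.03, 0, 0.075, 60], [0, -0.34, 0, -0.045, 0, 0.113, 60], [0, -0.46, 0, -0.06, 0, 0.15, 60], [0, -0.58, 0, -0.075, 0, 0.19, 60], [0, -0.7, 0, -0.09, 0, 0.228, 60], [0, -0.82, 0, -0.105, 0, 0.265, 60], [0, -0.94, 0, -0.12, 0, 0.302, 60], [0, -1.06, 0, -0.135, 0, 0.34, 60], [0, -1.18, 0, -0.15, 0, 0.376, 60]]]'

```text
time_s: 36.23
tool_pos: [431.9, 65.3, 226.9]
orientation: [-1.57, 0.001, 1.186]
contact_force: [1.2, 1.4, -0.1]
grip_width: 64.7
```

Emit:
play_rows --steps '[[[0, 0, 0, 0.01, 0, 0.012, 60], [0, 0, 0, 0.02, 0, 0.024, 60], [0, 0, 0, 0.03, 0, 0.03, 60], [0, 0, 0, 0.03, 0, 0.03, 60], [0, 0, 0, 0.03, 0, 0.03, 60], [0, 0, 0, 0.03, 0, 0.03, 60]]]'

```text
time_s: 36.73
tool_pos: [417.2, 102.0, 227.0]
orientation: [-1.57, 0.001, 1.179]
contact_force: [0.2, -1.1, -1.0]
grip_width: 65.5
```

```bash
python3 - <<'E'
from h import *
pos()
go([419,103,120],69)
go([419,103,28],69,0,([419,103,120],69))
E
```

```text
36.73 [417.2 102.  227. ] [-90.    0.   67.5] F [ 0.2 -1.1 -1. ] w 65.5
[-0.001, -0.026, -0.001, 0.0017, 0.107, -0.0014] dist 107 ang 1
[0.0, 0.0, 0.0, 0.0, 0.092, -0.0] dist 92 ang 0
```

Emit:
play_rows --steps '[[[0, -0.026, 0, 0.0015, 0.02, -0.0015, 60], [0, -0.026, 0, 0.0015, 0.045, -0.0015, 60], [0, -0.026, 0, 0.0015, 0.07, -0.0015, 60], [0, -0.026, 0, 0.0015, 0.095, -0.0015, 60], [0, -0.026, 0, 0.0015, 0.115, -0.0015, 60], [0, -0.026, 0, 0.0015, 0.135, -0.0015, 60], [0, -0.026, 0, 0.0015, 0.155, -0.0015, 60], [0, -0.026, 0, 0.0015, 0.175, -0.0015, 60], [0, -0.026, 0, 0.0015, 0.195, -0.0015, 60], [0, -0.026, 0, 0.0015, 0.199, -0.0015, 60]]]'

```text
time_s: 37.57
tool_pos: [417.5, 101.9, 25.7]
orientation: [-1.567, 0.003, 1.204]
contact_force: [0.3, 0.3, -0.2]
grip_width: 65.2
```

Emit:
play_rows --steps '[[[0, 0, 0, 0, 0, 0, 60], [0, 0, 0, 0, 0, 0, 60], [0, 0, 0, 0, 0, 0, 255], [0, 0, 0, 0, 0, 0, 255], [0, 0, 0, 0, 0, 0, 255], [0, 0, 0, 0, 0, 0, 255], [0, 0, 0, 0, 0, 0, 255], [0, 0, 0, 0, 0, 0, 255], [0, 0, 0, 0, 0, 0, 255], [0, 0, 0, 0, 0, 0, 255]]]'

```text
time_s: 38.4
tool_pos: [420.0, 103.5, 29.7]
orientation: [-1.573, -0.001, 1.205]
contact_force: [-0.8, 0.0, 5.7]
grip_width: 42.9
```

```bash
python3 - <<'E'
from h import *
pos()
snap("side","s20",(270,130,430,310),4)
go([419,103,200],69)
go(lanept(50,110),69,-15,([419,103,200],69))
print(lanept(50,31),lanept(50,110))
E
```

```text
38.4 [420.  103.5  29.7] [-90.1  -0.   69. ] F [-0.8  0.   5.7] w 42.9
[0.002, 0.001, 0.001, -0.0008, -0.1703, 0.0003] dist 170 ang 0
[-0.262, -0.0, -0.0, -0.1122, 0.0583, -0.085] dist 152 ang 15
[477.18854109 -39.54307151  65.34370061] [458.09989793 -32.21562792 141.65184089]
```

View pics/s20.png

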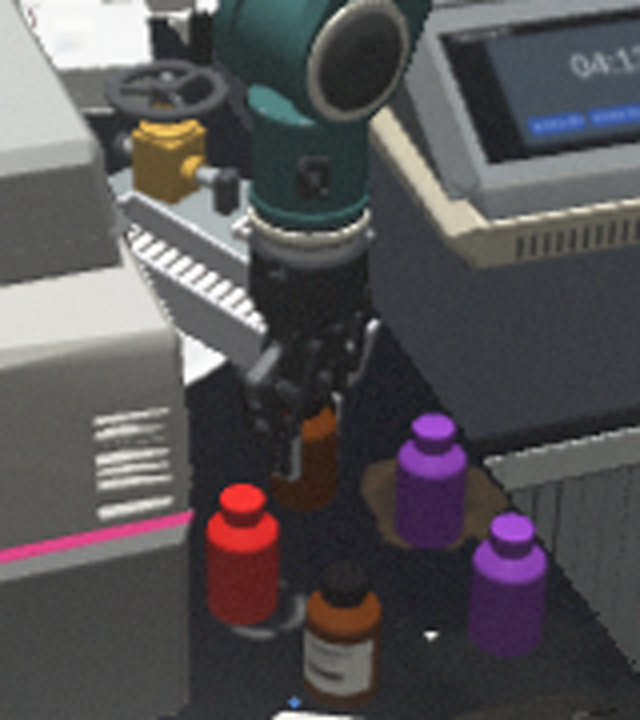

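Emit:
play_rows --steps '[[[0, 0, 0, 0, -0.01, 0, 255], [0, 0, 0, 0, -0.03, 0, 255], [0, 0, 0, 0, -0.055, 0, 255], [0, 0, 0, 0, -0.08, 0, 255], [0, 0, 0, 0, -0.105, 0, 255], [0, 0, 0, 0, -0.13, 0, 255], [0, 0, 0, 0, -0.155, 0, 255], [0, 0, 0, 0, -0.17, 0, 255], [0, 0, 0, 0, -0.17, 0, 255]]]'

```text
time_s: 39.2
tool_pos: [420.8, 104.1, 202.1]
orientation: [-1.578, -0.002, 1.205]
contact_force: [0.4, 0.1, -1.6]
grip_width: 43.0
```

Emit:
play_rows --steps '[[[-0.02, 0, 0, -0.01, 0, -0.006, 255], [-0.05, 0, 0, -0.025, 0, -0.018, 255], [-0.09, 0, 0, -0.045, 0, -0.032, 255], [-0.13, 0, 0, -0.065, 0.01, -0.048, 255], [-0.17, 0, 0, -0.085, 0.02, -0.062, 255], [-0.21, 0, 0, -0.1, 0.035, -0.075, 255], [-0.24, 0, 0, -0.11, 0.045, -0.083, 255], [-0.262, 0, 0, -0.112, 0.05, -0.085, 255], [-0.262, 0, 0, -0.112, 0.05, -0.085, 255], [-0.262, 0, 0, -0.112, 0.05, -0.085, 255]]]'

```text
time_s: 40.03
tool_pos: [457.0, -31.6, 147.4]
orientation: [-1.83, 0.001, 1.206]
contact_force: [0.2, 0.5, -0.8]
grip_width: 42.7
```

Emit:
play_rows --steps '[[[0, 0, 0, 0, 0, 0, 255], [0, 0, 0, 0, 0, 0, 255], [0, 0, 0, 0, 0, 0, 255], [0, 0, 0, 0, 0, 0, 255]]]'

```text
time_s: 40.37
tool_pos: [458.7, -31.2, 148.7]
orientation: [-1.833, 0.0, 1.206]
contact_force: [0.0, -0.2, -1.1]
grip_width: 42.8
```

```bash
python3 - <<'E'
from h import *
pos()
go(lanept(50,110),69,-15)
go(lanept(50,34),69,-15)
snap("side","s21",(260,100,420,240),5)
E
```

```text
40.37 [458.7 -31.2 148.7] [-105.     0.    69.1] F [ 0.  -0.2 -1.1] w 42.8
[0.001, 0.002, 0.0, -0.0012, 0.0068, 0.002] dist 7 ang 0
[0.001, 0.002, 0.0, -0.0012, 0.0828, 0.0021] dist 83 ang 0
```

View pics/s21.png

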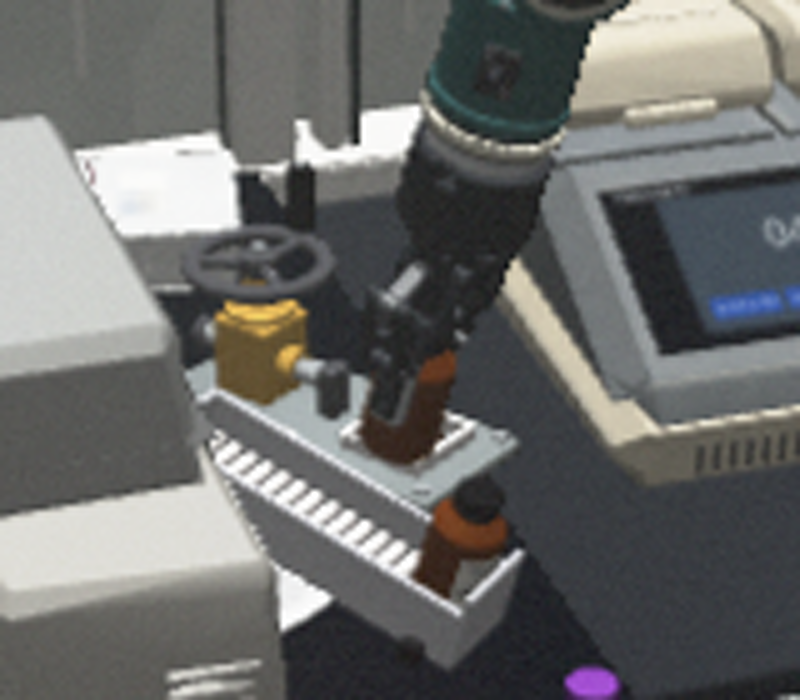

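Emit:
play_rows --steps '[[[0, 0, 0, -0.001, 0.012, 0.002, 255], [0, 0, 0, -0.001, 0.026, 0.002, 255], [0, 0, 0, -0.001, 0.04, 0.002, 255], [0, 0, 0, -0.001, 0.052, 0.002, 255], [0, 0, 0, -0.001, 0.063, 0.002, 255], [0, 0, 0, -0.001, 0.072, 0.002, 255], [0, 0, 0, -0.001, 0.079, 0.002, 255], [0, 0, 0, -0.001, 0.083, 0.002, 255], [0, 0, 0, -0.001, 0.083, 0.002, 255], [0, 0, 0, -0.001, 0.083, 0.002, 255]]]'

```text
time_s: 41.25
tool_pos: [476.4, -39.1, 67.8]
orientation: [-1.833, 0.0, 1.206]
contact_force: [-0.1, -0.3, -1.5]
grip_width: 42.9
```

```bash
python3 - <<'E'
from h import *
pos()
go(lanept(50,30),69,-15)
snap("side","s22",(280,130,400,235),6)
E
```

```text
41.25 [476.4 -39.1  67.8] [-105.     0.    69.1] F [-0.1 -0.3 -1.5] w 42.9
[0.0, 0.002, 0.0, -0.0001, 0.0036, -0.0002] dist 4 ang 0
```

View pics/s22.png

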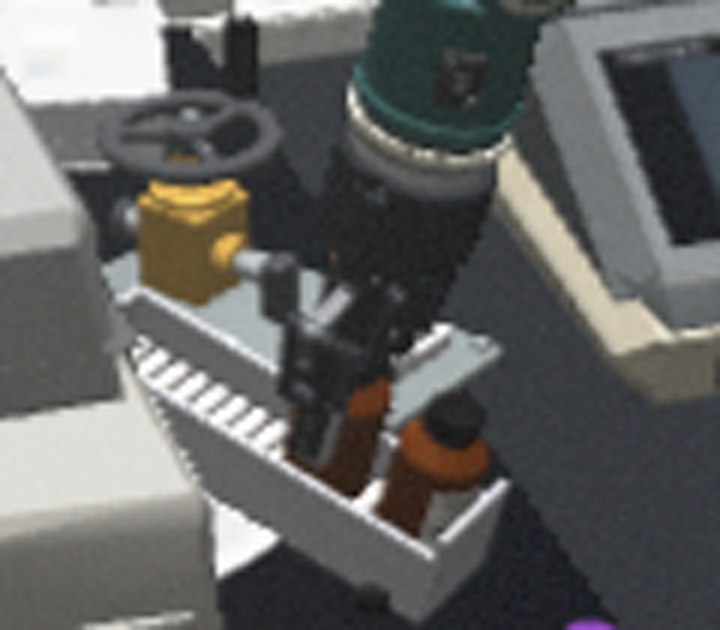

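Emit:
play_rows --steps '[[[0, 0, 0, 0, 0.0015, 0, 255], [0, 0, 0, 0, 0.003, 0, 255], [0, 0, 0, 0, 0.003, 0, 255], [0, 0, 0, 0, 0.003, 0, 100], [0, 0, 0, 0, 0.003, 0, 90], [0, 0, 0, 0, 0.003, 0, 60], [0, 0, 0, 0, 0.003, 0, 60], [0, 0, 0, 0, 0.003, 0, 60], [0, 0, 0, 0, 0.003, 0, 60]]]'

```text
time_s: 42.05
tool_pos: [477.1, -39.6, 64.9]
orientation: [-1.833, 0.0, 1.205]
contact_force: [0.2, -0.0, 0.3]
grip_width: 64.8
```

Emit:
play_rows --steps '[[[0, 0, 0, 0, -0.005, 0, 60], [0, 0, 0, 0, -0.02, 0, 60], [0, 0, 0, 0, -0.04, 0, 60], [0, 0, 0, 0, -0.065, 0, 60], [0, 0, 0, 0, -0.09, 0, 60], [0, 0, 0, 0, -0.12, 0, 60], [0, 0, 0, 0, -0.14, 0, 60], [0, 0, 0, 0, -0.14, 0, 60], [0, 0, 0, 0, -0.14, 0, 60]]]'

```text
time_s: 42.8
tool_pos: [443.6, -27.1, 201.3]
orientation: [-1.836, 0.001, 1.205]
contact_force: [0.7, -0.2, -1.0]
grip_width: 65.3
```

```bash
python3 - <<'E'
from h import *
pos()
go([366,283,200],69)
snap("side","s23",(280,130,400,235),6)
E
```

```text
42.8 [443.6 -27.1 201.3] [-105.2    0.    69. ] F [ 0.7 -0.2 -1. ] w 65.3
[0.265, 0.001, -0.001, 0.2618, -0.0471, 0.1773] dist 320 ang 15
```

View pics/s23.png

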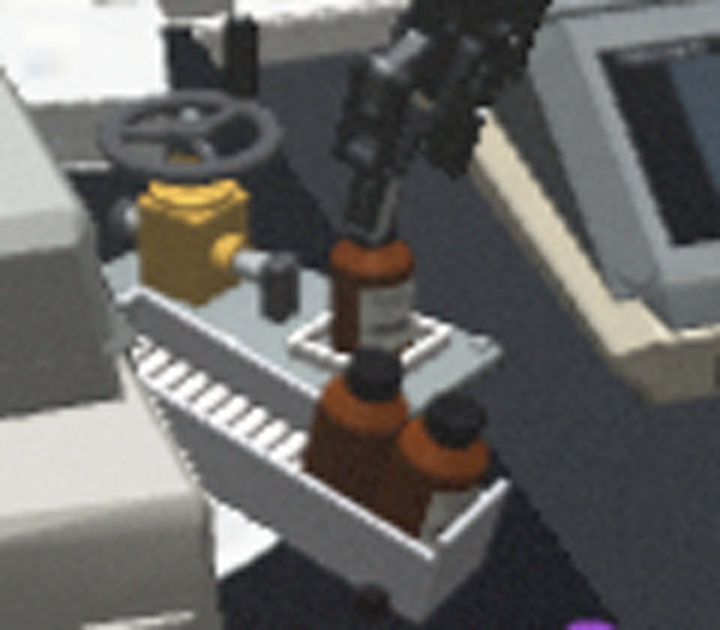

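Emit:
play_rows --steps '[[[0.03, 0, 0, 0.02, -0.01, 0.01, 60], [0.06, 0, 0, 0.05, -0.02, 0.03, 60], [0.09, 0, 0, 0.08, -0.03, 0.05, 60], [0.12, 0, 0, 0.11, -0.04, 0.07, 60], [0.15, 0, 0, 0.14, -0.047, 0.09, 60], [0.18, 0, 0, 0.17, -0.047, 0.11, 60], [0.21, 0, 0, 0.2, -0.047, 0.135, 60], [0.24, 0, 0, 0.23, -0.047, 0.155, 60], [0.265, 0, 0, 0.255, -0.047, 0.175, 60], [0.265, 0, 0, 0.262, -0.047, 0.177, 60]]]'

```text
time_s: 43.68
tool_pos: [363.1, 287.6, 197.6]
orientation: [-1.562, -0.0, 1.211]
contact_force: [-0.6, 0.5, 0.5]
grip_width: 65.2
```

Emit:
play_rows --steps '[[[0, 0, 0, 0, 0, 0, 60], [0, 0, 0, 0, 0, 0, 60], [0, 0, 0, 0, 0, 0, 60], [0, 0, 0, 0, 0, 0, 60]]]'

```text
time_s: 44.02
tool_pos: [366.2, 281.9, 199.3]
orientation: [-1.569, 0.001, 1.203]
contact_force: [0.1, 0.4, 0.3]
grip_width: 65.0
```

```bash
python3 - <<'E'
from h import *
pos()
go([366,283,28],69)
snap("side","s24",(260,150,440,350),3)
snap("top","t24",(160,130,330,300),3)
E
```

```text
44.02 [366.2 281.9 199.3] [-89.9   0.1  68.9] F [0.1 0.4 0.3] w 65.0
[-0.002, -0.001, -0.001, 0.0012, 0.1713, 0.0002] dist 171 ang 0
```

View pics/s24.png

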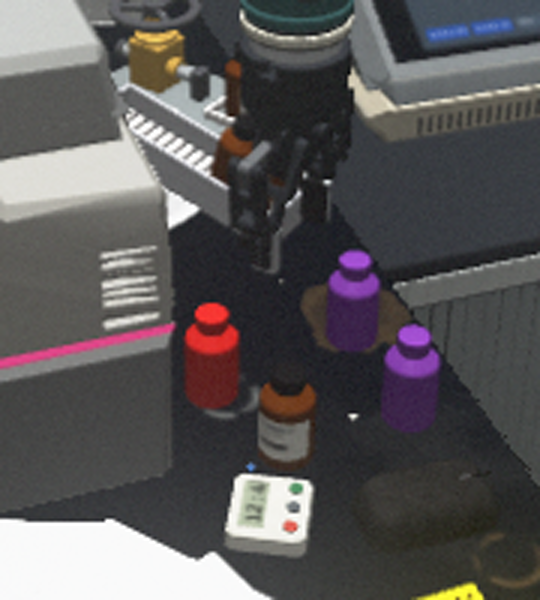

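View pics/t24.png

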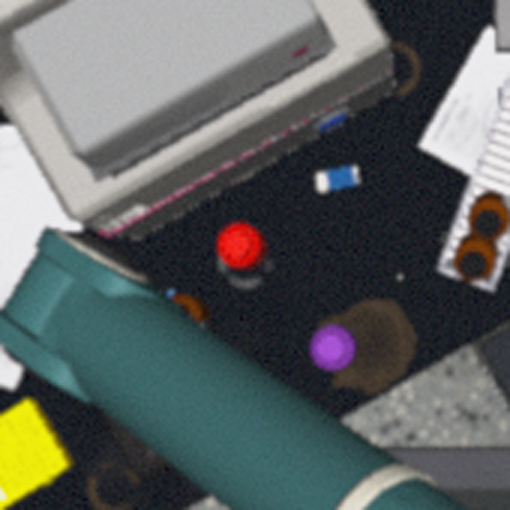

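Emit:
play_rows --steps '[[[0, 0, 0, 0.001, 0.02, 0, 60], [0, 0, 0, 0.001, 0.04, 0, 60], [0, 0, 0, 0.001, 0.06, 0, 60], [0, 0, 0, 0.001, 0.08, 0, 60], [0, 0, 0, 0.001, 0.1, 0, 60], [0, 0, 0, 0.001, 0.12, 0, 60], [0, 0, 0, 0.001, 0.14, 0, 60], [0, 0, 0, 0.001, 0.16, 0, 60], [0, 0, 0, 0.001, 0.17, 0, 60], [0, 0, 0, 0.001, 0.17, 0, 60]]]'

```text
time_s: 44.95
tool_pos: [365.0, 283.2, 28.1]
orientation: [-1.566, 0.003, 1.205]
contact_force: [-0.2, -0.5, -0.2]
grip_width: 65.5
```

Emit:
play_rows --steps '[[[0, 0, 0, 0, 0, 0, 60], [0, 0, 0, 0, 0, 0, 60], [0, 0, 0, 0, 0, 0, 255], [0, 0, 0, 0, 0, 0, 255], [0, 0, 0, 0, 0, 0, 255], [0, 0, 0, 0, 0, 0, 255], [0, 0, 0, 0, 0, 0, 255], [0, 0, 0, 0, 0, 0, 255], [0, 0, 0, 0, 0, 0, 255], [0, 0, 0, 0, 0, 0, 255]]]'

```text
time_s: 45.78
tool_pos: [366.3, 284.8, 30.8]
orientation: [-1.57, -0.001, 1.205]
contact_force: [-0.6, -1.9, 8.1]
grip_width: 43.2
```

```bash
python3 - <<'E'
from h import *
pos()
p,_=cur()
go([p[0],p[1],205],69)
go(lanept(95,110),69,-15,([p[0],p[1],205],69))
print(lanept(95,110))
snap("side","s25",(260,150,440,350),3)
E
```

```text
45.78 [366.3 284.8  30.8] [-89.9  -0.   69.1] F [-0.6 -1.9  8.1] w 43.2
[-0.001, 0.001, 0.001, 0.0001, -0.1742, 0.0002] dist 174 ang 0
[-0.262, -0.0, -0.0, -0.2631, 0.0513, -0.2443] dist 363 ang 15
[500.11101712 -48.34218565 153.71184089]
```

View pics/s25.png

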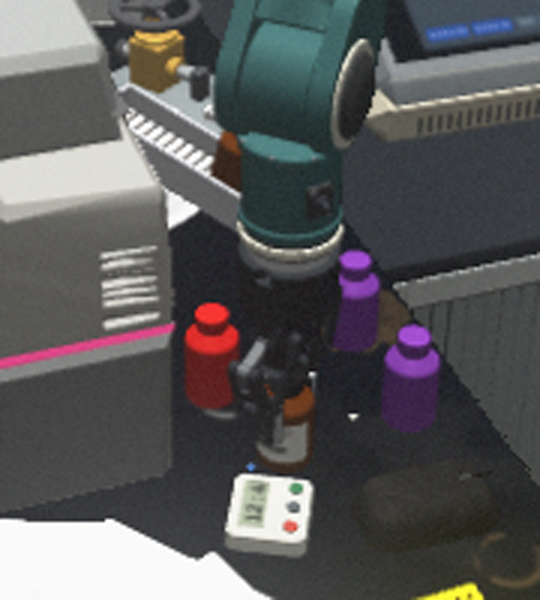

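Emit:
play_rows --steps '[[[0, 0, 0, 0, -0.01, 0, 255], [0, 0, 0, 0, -0.03, 0, 255], [0, 0, 0, 0, -0.055, 0, 255], [0, 0, 0, 0, -0.08, 0, 255], [0, 0, 0, 0, -0.105, 0, 255], [0, 0, 0, 0, -0.13, 0, 255], [0, 0, 0, 0, -0.155, 0, 255], [0, 0, 0, 0, -0.174, 0, 255], [0, 0, 0, 0, -0.174, 0, 255]]]'

```text
time_s: 46.58
tool_pos: [367.6, 286.1, 207.7]
orientation: [-1.573, -0.005, 1.206]
contact_force: [0.2, 0.6, -1.1]
grip_width: 43.0
```

Emit:
play_rows --steps '[[[0, 0, 0, -0.01, 0, -0.008, 255], [0, 0, 0, -0.035, 0, -0.025, 255], [-0.02, 0, 0, -0.065, 0, -0.05, 255], [-0.05, 0, 0, -0.095, 0, -0.08, 255], [-0.08, 0, 0, -0.125, 0, -0.11, 255], [-0.11, 0, 0, -0.155, 0.005, -0.14, 255], [-0.14, 0, 0, -0.185, 0.01, -0.17, 255], [-0.18, 0, 0, -0.215, 0.02, -0.2, 255], [-0.22, 0, 0, -0.24, 0.03, -0.225, 255], [-0.262, 0, 0, -0.255, 0.04, -0.24, 255]]]'

```text
time_s: 47.42
tool_pos: [499.7, -44.4, 162.3]
orientation: [-1.832, 0.001, 1.2]
contact_force: [-0.2, 0.4, -0.6]
grip_width: 43.2
```

Emit:
play_rows --steps '[[[0, 0, 0, -0.008, 0, -0.004, 255], [0, 0, 0, -0.008, 0, -0.004, 255], [0, 0, 0, -0.008, 0, -0.004, 255], [0, 0, 0, -0.008, 0, -0.004, 255], [0, 0, 0, -0.008, 0, -0.004, 255]]]'

```text
time_s: 47.83
tool_pos: [500.0, -47.0, 164.3]
orientation: [-1.83, -0.0, 1.207]
contact_force: [0.4, -0.2, -0.2]
grip_width: 42.7
```

```bash
python3 - <<'E'
from h import *
pos()
go(lanept(95,34.5),69,-15)
snap("side","s26",(280,130,400,235),6)
E
```

```text
47.83 [500.  -47.  164.3] [-104.9   -0.    69.2] F [ 0.4 -0.2 -0.2] w 42.7
[-0.002, 0.003, 0.001, -0.0013, 0.0859, 0.002] dist 86 ang 0
```

View pics/s26.png

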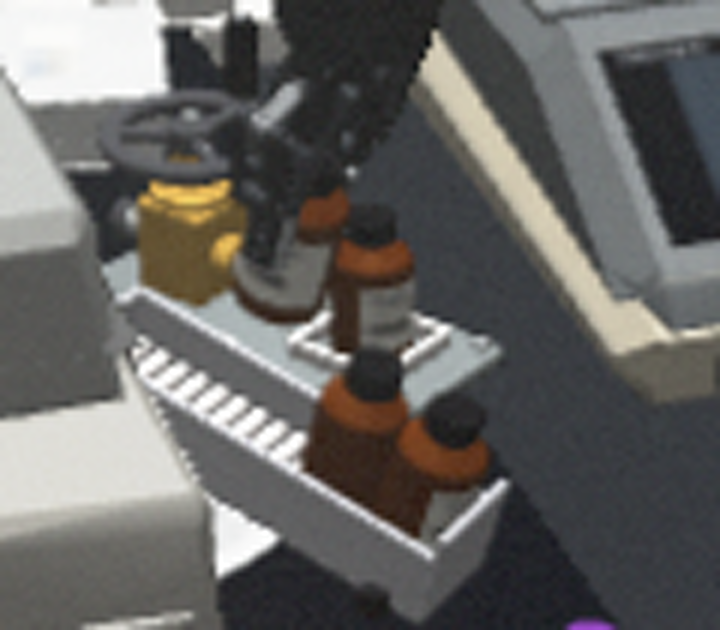

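Emit:
play_rows --steps '[[[0, 0, 0, -0.001, 0.012, 0.002, 255], [0, 0, 0, -0.001, 0.026, 0.002, 255], [0, 0, 0, -0.001, 0.04, 0.002, 255], [0, 0, 0, -0.001, 0.052, 0.002, 255], [0, 0, 0, -0.001, 0.064, 0.002, 255], [0, 0, 0, -0.001, 0.074, 0.002, 255], [0, 0, 0, -0.001, 0.081, 0.002, 255], [0, 0, 0, -0.001, 0.085, 0.002, 255], [0, 0, 0, -0.001, 0.085, 0.002, 255], [0, 0, 0, -0.001, 0.085, 0.002, 255]]]'

```text
time_s: 48.72
tool_pos: [518.1, -55.9, 81.5]
orientation: [-1.83, 0.0, 1.206]
contact_force: [0.5, -0.3, -0.3]
grip_width: 42.8
```

```bash
python3 - <<'E'
from h import *
pos()
go(lanept(95,30.5),69,-15)
snap("side","s27",(280,130,400,235),6)
E
```

```text
48.72 [518.1 -55.9  81.5] [-104.9    0.    69.1] F [ 0.5 -0.3 -0.3] w 42.8
[-0.003, 0.002, 0.0, 0.0006, 0.0047, 0.0002] dist 5 ang 0
```

View pics/s27.png

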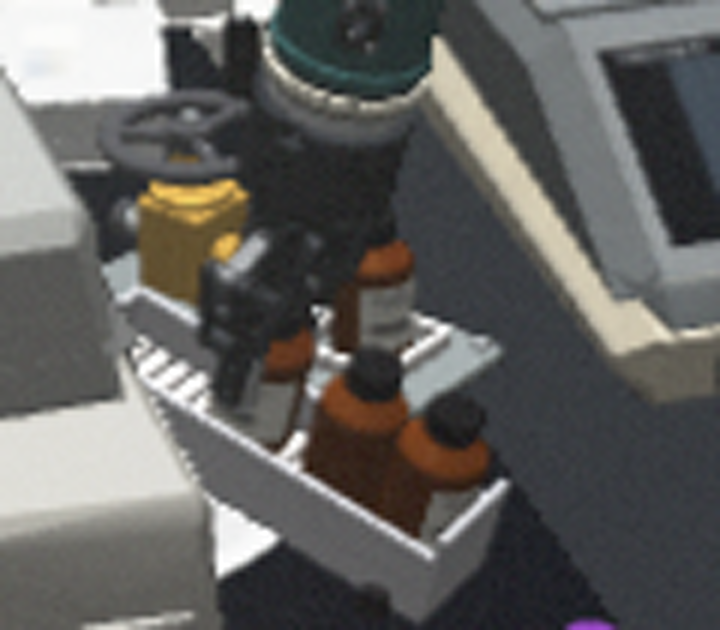

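Bottle B (crop 265,390) sits inside the lane walls just uphill of A; lower slightly and release.

Emit:
play_rows --steps '[[[0, 0, 0, 0, 0.002, 0, 255], [0, 0, 0, 0, 0.004, 0, 255], [0, 0, 0, 0, 0.004, 0, 255], [0, 0, 0, 0, 0.004, 0, 100], [0, 0, 0, 0, 0.004, 0, 90], [0, 0, 0, 0, 0.004, 0, 60], [0, 0, 0, 0, 0.004, 0, 60], [0, 0, 0, 0, 0.004, 0, 60], [0, 0, 0, 0, 0.004, 0, 60]]]'

```text
time_s: 49.52
tool_pos: [519.0, -56.7, 77.4]
orientation: [-1.83, 0.0, 1.206]
contact_force: [0.8, 0.7, 0.0]
grip_width: 65.3
```

Emit:
play_rows --steps '[[[0, 0, 0, 0, -0.005, 0, 60], [0, 0, 0, 0, -0.02, 0, 60], [0, 0, 0, 0, -0.04, 0, 60], [0, 0, 0, 0, -0.065, 0, 60], [0, 0, 0, 0, -0.09, 0, 60], [0, 0, 0, 0, -0.12, 0, 60], [0, 0, 0, 0, -0.15, 0, 60], [0, 0, 0, 0, -0.18, 0, 60], [0, 0, 0, 0, -0.18, 0, 60]]]'

```text
time_s: 50.27
tool_pos: [477.9, -39.2, 256.8]
orientation: [-1.839, 0.001, 1.207]
contact_force: [1.2, 0.5, 0.5]
grip_width: 65.5
```

```bash
python3 - <<'E'
from h import *
pos()
snap("side","s28",(260,90,420,230),5)
snap("top","t28",(270,90,440,240),4)
for t,c in (("handle_mid","side"),("handle_mid","top"),("return_bin","top"),("spent_bottle","top"),("timer","top"),("lane_bottle_1","top"),("lane_bottle_1","side")):
    print(t,c,[(np.round(d["at"],1).tolist(),round(d["confidence"],2)) for d in finder.pinpoint(t,c)][:8])
E
```

```text
50.27 [477.9 -39.2 256.8] [-105.4    0.    69.1] F [1.2 0.5 0.5] w 65.5
handle_mid side [([436.0, -23.3, 2.8], 0.35)]
handle_mid top [([580.4, -308.9, 142.4], 0.65)]
return_bin top [([692.2, -91.5, -2.2], 0.76)]
spent_bottle top [([558.9, -71.7, 56.7], 0.73), ([690.0, -96.0, 7.5], 0.59)]
timer top [([365.2, 351.9, 1.9], 0.59)]
lane_bottle_1 top [([490.5, -213.0, 10.7], 0.77)]
lane_bottle_1 side [([433.6, -28.4, 19.2], 0.85), ([492.5, -212.6, 15.3], 0.69), ([363.8, 357.1, -1.5], 0.35)]
```

View pics/s28.png

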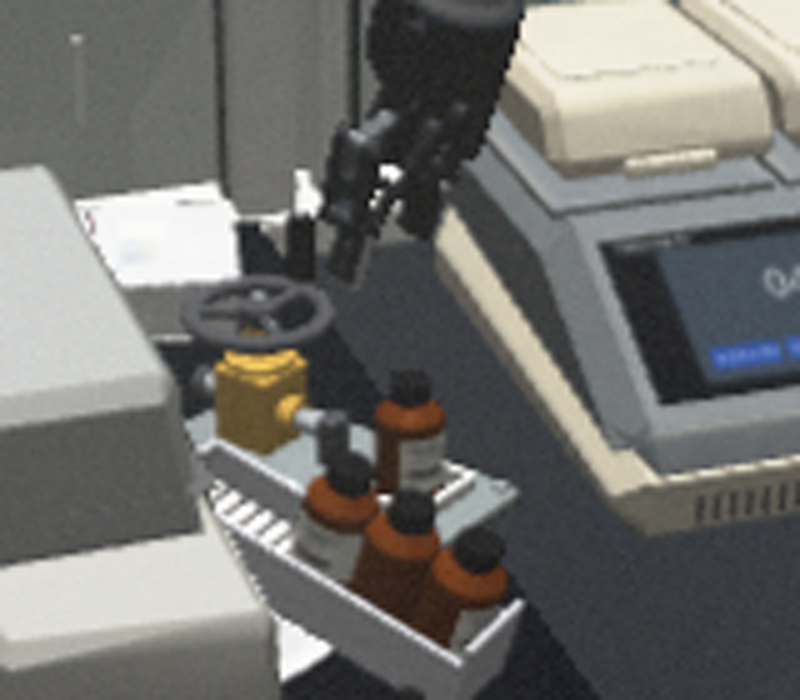

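View pics/t28.png

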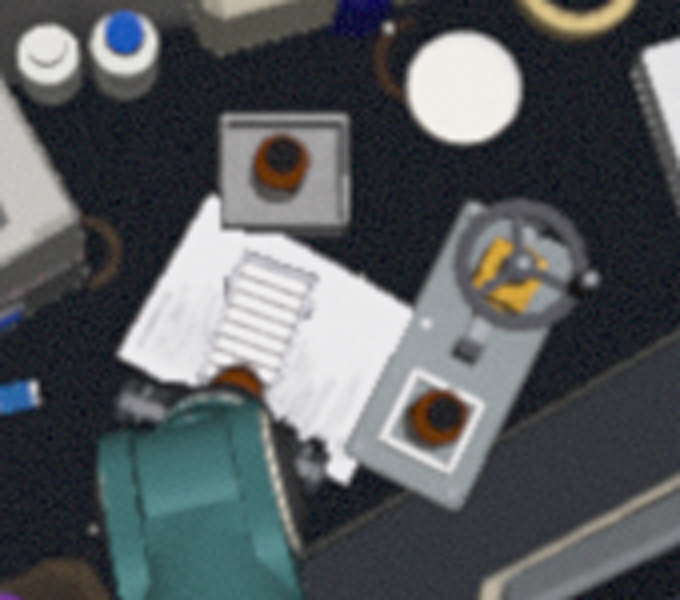

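Emit:
play_rows --steps '[[[0, 0, 0, 0, -0.03, 0, 60], [0.05, 0, 0, -0.03, -0.06, 0, 60], [0.1, 0, 0, -0.06, -0.08, 0, 60], [0.15, 0, 0, -0.1, -0.08, 0.01, 60], [0.2, 0, 0, -0.14, -0.08, 0.02, 60], [0.25, 0, 0, -0.18, -0.08, 0.02, 60], [0.26, 0, 0, -0.22, -0.08, 0.02, 60], [0.26, 0, 0, -0.26, -0.08, 0.02, 60], [0.26, 0, 0, -0.3, -0.08, 0.02, 60], [0.26, 0, 0, -0.3, -0.08, 0.02, 60]]]'

```text
time_s: 51.55
tool_pos: [327.6, -313.2, 322.5]
orientation: [-1.568, 0.001, 1.195]
contact_force: [-0.4, 0.1, 0.4]
grip_width: 65.3
```

```bash
python3 - <<'E'
from h import *
pos()
snap("side","s29",(270,110,420,320),3)
snap("top","t29",(170,90,440,290),3)
p=[(c,[(np.round(d["at"],1).tolist(),round(d["confidence"],2)) for d in finder.pinpoint("new_bottle_1",c)]) for c in("top","side")]
for q in p: print(q)
print([(np.round(d["at"],1).tolist(),round(d["confidence"],2)) for d in finder.pinpoint("timer","side")])
print(finder.pinpoint("handle_mid","side")[:2])
E
```

```text
51.55 [ 327.6 -313.2  322.5] [-89.8   0.1  68.4] F [-0.4  0.1  0.4] w 65.3
('top', [([472.8, -39.0, 32.5], 0.68), ([516.3, -52.0, 43.2], 0.62), ([435.0, 218.6, 2.2], 0.51), ([329.3, 123.8, -3.4], 0.49), ([274.2, 218.7, -1.0], 0.47)])
('side', [([516.2, -57.7, 44.6], 0.89), ([330.5, 126.1, -2.7], 0.85), ([269.4, 220.4, 2.8], 0.76), ([437.9, 227.0, 3.3], 0.68), ([471.5, -36.4, 32.7], 0.6)])
[([363.6, 357.3, 2.7], 0.59)]
[{'at': [581.6, -314.4, 144.2], 'confidence': 0.82}]
```

View pics/t29.png

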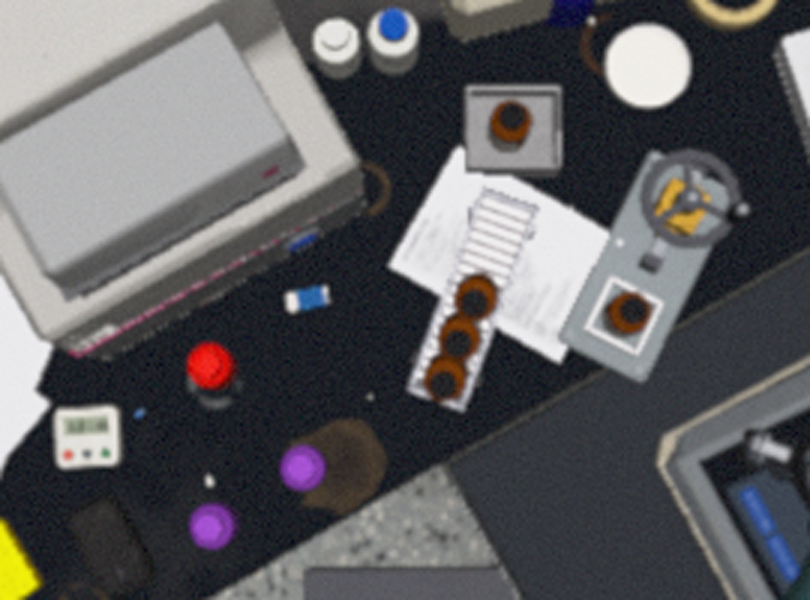

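View pics/s29.png

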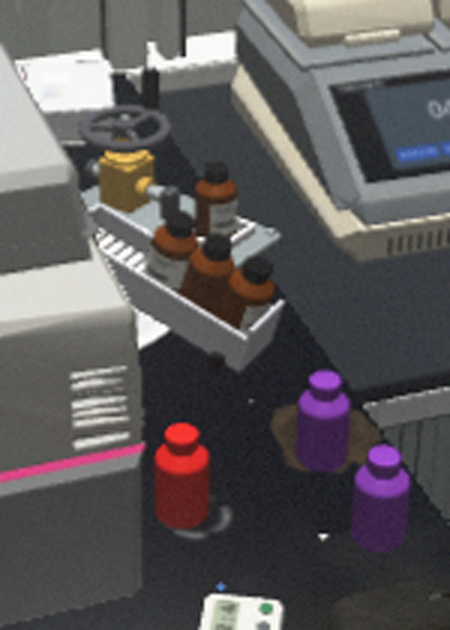

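```bash
python3 - <<'E'
from station import workorder, readout
print(workorder.sign_off())
E
```

```text
the job is handed in; nothing more can be done
None
```

The job is done and handed in at about 52 s of the 210 s allowed; the sign-off gives no verdict.

**What I did**
- **Spent bottle:** it stands upright in the return bin.
- **Oldest lane bottle:** it is upright in the cradle.
- **Handwheel:** I cranked it anticlockwise about two turns. At the stop the hand stayed put while the push-back force rose to about 23 N. I then backed it off about 88° and let go.
- **New bottles:** there were only two amber ones, and both are in the lane behind the bottle that remained there.

**Last checks**
- **Cradle:** the networks put the bottle at about (491, -213) mm, within 3 mm of my estimate of the cradle centre.
- **Valve:** the final views put the handle at 238° and 243°, against about 331.5° felt at the stop. That is 88° to 93° back, inside the allowed range.
- **Lane:** the three bottles stand in a row with the front one against the stop plate, each leaning only with the lane floor.
- **Other things:** in the pictures the timer, eraser, red bottle and purple bottles are where they were. The arm hangs clear of everything.

**Disagreements:** the two cameras differ by 3 to 8 mm on some fixed points, and I worked with averages. The networks placed the two new bottles about 5 to 7 mm lower in the lane than the 46 mm spacing implies. That is close to their stated error and still within the limits. One late network call reported a wrong place for the handle and another for the spent bottle; I set both aside because the pictures showed otherwise.

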